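Set out the spice jar and trivet display

TASK

Get this kitchenware display ready: stand every spice jar upright in the wooden crate, one to a cell, and turn both trivets over so that they lie flat on the counter with the red face up. The trivets are too wide to grip, so push each one up against the sloping blue shelf stop until it stands up, then tip it back over. Leave the mug, the tumbler and the food box where they are.

Things in the scene. Friction and masses are not known exactly. Their poses are not given: they have to be found in the camera images.
- stop: fixed blue steel shelf stop, 310 mm long along its y. Origin on the counter, mid-way along its foot line; x points from foot (robot side) to back. Its smooth face climbs from the foot at 45 degrees to x = 32, z = 32 mm, then 55 degrees to x = 42, z = 46 mm, then 62 degrees to the top edge at x = 50, z = 62 mm; top 6 mm deep, vertical back at x = 57 mm, counter clear behind
- crate: fixed light-wood crate, 244 x 166 x 40 mm high (x, y, z), origin under its centre; walls, dividers and floor 6 mm thick; 3 x 2 cells, each about 73 x 74 mm inside
- cell_1 (a point): centre of the inner floor of crate cell 1 (6 mm above the table)
- cell_2 (a point): centre of the inner floor of crate cell 2 (6 mm above the table)
- cell_3 (a point): centre of the inner floor of crate cell 3 (6 mm above the table)
- cell_4 (a point): centre of the inner floor of crate cell 4 (6 mm above the table)
- cell_5 (a point): centre of the inner floor of crate cell 5 (6 mm above the table)
- cell_6 (a point): centre of the inner floor of crate cell 6 (6 mm above the table)
- jar_1_mid (a point): spice jar, white with red band and dark lid: an upright cylinder 52 mm across and 75 mm high, 0.2 kg; the point is its centre, half-way up, z along its axis. It starts standing on trivet_1. May be absent
- jar_2_mid (a point): spice jar, white with orange band and dark lid: an upright cylinder 52 mm across and 75 mm high, 0.2 kg; the point is its centre, half-way up, z along its axis. May be absent
- jar_3_mid (a point): spice jar, white with yellow band and dark lid: an upright cylinder 52 mm across and 75 mm high, 0.2 kg; the point is its centre, half-way up, z along its axis. May be absent
- jar_4_mid (a point): spice jar, white with terracotta band and dark lid: an upright cylinder 52 mm across and 75 mm high, 0.2 kg; the point is its centre, half-way up, z along its axis. May be absent
- jar_5_mid (a point): spice jar, white with green band and dark lid: an upright cylinder 52 mm across and 75 mm high, 0.2 kg; the point is its centre, half-way up, z along its axis. May be absent
- trivet_1_mid (a point): square trivet (pot stand), 120 x 120 x 12 mm, about 0.14 kg, too wide to grip across: one face cork, the other red. The point is its centre; its x and y run along its sides and its z points out of the cork face (up at the start, down once turned over). With its far edge pushed up the stop and its near edge at the stop's foot it leans at about 50 degrees, 40 mm of it above the stop's top, and stays so
- trivet_2_mid (a point): square trivet (pot stand), 120 x 120 x 12 mm, about 0.14 kg, too wide to grip across: one face cork, the other red. The point is its centre; its x and y run along its sides and its z points out of the cork face (up at the start, down once turned over). With its far edge pushed up the stop and its near edge at the stop's foot it leans at about 50 degrees, 40 mm of it above the stop's top, and stays so
- mug_mid (a point): pink mug, 76 mm across, 85 mm high, bystander; point half-way up
- tumbler_mid (a point): blue tumbler, 72 mm across, 110 mm high, bystander; point half-way up
- food_box_mid (a point): red food box with pink lid, 120 x 160 x 94 mm, bystander; point half-way up
Not all that is in view belongs to the job. Leave any pink look-alike of the part that bears jar_3_mid alone. What is shaped like the part that bears jar_2_mid but pink is not meant.

How it is judged:
At the end, for the whole second after the job is handed in: every jar present stands upright (within 0.15 rad) on the floor of a crate cell, and both trivets lie flat on the counter (within 0.1 rad, centre below 12 mm) with the red face up ((horizontal distance between jar_1_mid and cell_1 below 0.022 m or horizontal distance between jar_1_mid and cell_2 below 0.022 m or horizontal distance between jar_1_mid and cell_3 below 0.022 m or horizontal distance between jar_1_mid and cell_4 below 0.022 m or horizontal distance between jar_1_mid and cell_5 below 0.022 m or horizontal distance between jar_1_mid and cell_6 below 0.022 m) and z of each of jar_1_mid, jar_2_mid, jar_3_mid, jar_4_mid, jar_5_mid in the frame of crate below 0.053 m and angle between each of jar_1_mid, jar_2_mid, jar_3_mid, jar_4_mid, jar_5_mid's own z axis and vertical below 0.15 rad and (horizontal distance between jar_2_mid and cell_1 below 0.022 m or horizontal distance between jar_2_mid and cell_2 below 0.022 m or horizontal distance between jar_2_mid and cell_3 below 0.022 m or horizontal distance between jar_2_mid and cell_4 below 0.022 m or horizontal distance between jar_2_mid and cell_5 below 0.022 m or horizontal distance between jar_2_mid and cell_6 below 0.022 m) and (horizontal distance between jar_3_mid and cell_1 below 0.022 m or horizontal distance between jar_3_mid and cell_2 below 0.022 m or horizontal distance between jar_3_mid and cell_3 below 0.022 m or horizontal distance between jar_3_mid and cell_4 below 0.022 m or horizontal distance between jar_3_mid and cell_5 below 0.022 m or horizontal distance between jar_3_mid and cell_6 below 0.022 m) and (horizontal distance between jar_4_mid and cell_1 below 0.022 m or horizontal distance between jar_4_mid and cell_2 below 0.022 m or horizontal distance between jar_4_mid and cell_3 below 0.022 m or horizontal distance between jar_4_mid and cell_4 below 0.022 m or horizontal distance between jar_4_mid and cell_5 below 0.022 m or horizontal distance between jar_4_mid and cell_6 below 0.022 m) and (horizontal distance between jar_5_mid and cell_1 below 0.022 m or horizontal distance between jar_5_mid and cell_2 below 0.022 m or horizontal distance between jar_5_mid and cell_3 below 0.022 m or horizontal distance between jar_5_mid and cell_4 below 0.022 m or horizontal distance between jar_5_mid and cell_5 below 0.022 m or horizontal distance between jar_5_mid and cell_6 below 0.022 m) and angle between each of trivet_1_mid, trivet_2_mid's own z axis and vertical above 3.04 rad and height (world z) of each of trivet_1_mid, trivet_2_mid below 0.012 m); the robot touches nothing.
It fails at once if the mug is disturbed (moved more than 30 mm or tipped) (distance of mug_mid from where it was at the start of the episode above 0.03 m or angle between mug_mid's own z axis and vertical above 0.4 rad).
It fails at once if the tumbler is disturbed (moved more than 30 mm or tipped) (distance of tumbler_mid from where it was at the start of the episode above 0.03 m or angle between tumbler_mid's own z axis and vertical above 0.4 rad).
It fails at once if the food box is disturbed (moved more than 30 mm or tipped) (distance of food_box_mid from where it was at the start of the episode above 0.03 m or angle between food_box_mid's own z axis and vertical above 0.4 rad).
Of jar_1, jar_2, jar_3, jar_4, jar_5 only 3 to 5 are there at a start; the rules pass over those that are not, and their reading is None.
At some moment in a run one of trivet_2, jar_2, jar_3, jar_4, jar_5 may be knocked a few centimetres aside while the robot is not near it.
It also fails if it takes over 208 s, if anything falls off the work surface, if the arm or the gripper's body presses on something with over 40 N, if the wrist force passes 120 N, or if a joint passes its speed limit or range.

ROBOT

A 6-joint arm with a two-finger parallel gripper is mounted at the origin on the work surface. World frame = base frame: x ahead of the robot, y to its left, z up, the work surface at z = 0. Lengths are in m, angles in rad, forces in N, time in s.
With the tool pointing down it reaches from about 0.375 to 0.975 m from the base axis. Payload 3.8 kg.
Tool frame: the origin (TCP) lies midway between the tips of the shut fingers; the grasp point (between the pads) lies 19 mm behind it; z points along the fingers, y is the line along which they close (so a half turn about z gives the same grasp; the last joint's range is limited). The gripper opens to 85 mm and grips with 20 to 120 N. Pads are 22 mm wide; open, the fingers measure 114 mm over their backs; the gripper's body (76 mm by 85 mm) begins 54 mm behind the grasp point. The pads swing forward as they close: fully open they stand 13 mm farther back than shut.
Start: joints at [-1.139, 0.264, 1.604, -0, 1.274, -0.037], TCP at [0.305, -0.602, 0.231] pointing down, gripper open.
Joint ranges: [-2.63, 2.63], [-0.94, 2.18], [0.31, 2.57], [-1.31, 4.45], [0, 2.66], [-2.55, 2.55]. Speed limits (rad/s): [2.57, 2.57, 3.14, 3.14, 3.14, 3.14].

INTERFACE

Orientations are given as a rotation vector (axis times angle).
In Python, from workcell import bot, imaging gives the robot as it stands.
- The arm moves only by the tool step_arm, never from a script. Its argument "series" is a list of rows, each an object of numbers: "grip": the closure, from -1 (fully open) to 1 (shut); "x", "y", "z": the shift along the tool's x, y, z normalised to -1 to 1, where 1 is 500 mm; "ax", "ay", "az": the turn, a rotation vector about the tool's x, y, z normalised to -1 to 1, where 1 is 30 degrees. A call has 1 to 12 rows; each row is the pose to reach, as a shift and turn from the pose commanded when the call began, along the tool's axes at that moment; what a row does not reach only later rows make up. A row lasts 1/10 s, in which the tool goes at most 50 mm and 8.59 degrees, less where a joint would pass 70% of its speed; a pose out of reach is approached as far as the arm can. A call with a number of a shift or a turn outside -1 to 1 is refused whole. A call with a gripper value outside its range is refused whole. The fingers move at their own pace and stop on an object; "force" is the grip in N (left out, the last holds). Time passes only in rows, so rows that repeat a pose let the fingers close. It gives the time, the measured TCP pose, the force, the opening and the grip force at its end, in the units of the state.
- bot.read_state(): the state, without advancing time (a new reading comes with each control period).
- imaging.read_camera(name): name is "scene" or "top"; returns a dict with "img" (384x512x3 uint8, red, green, blue), "fx", "fy", "cx", "cy" (pixels), "R" (3x3) and "t" (3): a world point X has camera coordinates R X + t. Camera axes: x right, y down, z forward; pixel columns grow to the right and rows downward; lengths in m; the calibration is good to about 2 mm. A picture is of the moment at which its call begins. There is no depth.
- bot.finish_job(): hands the job in; it is judged then, once.
The state is a dict: "time": time; "q": joint angles; "joint_vel": joint speeds; "joint_torque": joint torques, N m; "tool_pos": TCP position; "tcp_rot": TCP orientation; "wrist_force": force on the tool from outside, world axes, zero at the start; "torque": the same for the moment, N m; "width": opening from 0.0 (shut) to 1.0 (fully open); "grip_force": force on a finger pad.
Only numpy, scipy, OpenCV 4.12 (cv2) and the standard library are available. Lean on these libraries where they do the work, as an engineer would, in place of code of your own. Each camera call takes 0.05 s, during which the arm holds its last target. There are 200 camera calls.

## Working session

There is one attempt and no reset: what is moved stays moved. The work goes in short steps, Python scripts to look and compute and a tool call to move; the robot and the scene stay as the last step left them, time stands still between calls to the robot, and variables do not carry over. Pictures are saved under pics/ and viewed, at most 14 in all, crops included, and the job is handed in when it is done.

Besides the shell and the picture viewer there is one more tool, called after "Emit:" by a JSON object that holds its "op" and its "data", one argument or row to a line. step_arm: Moves the arm, as the interface text tells. Scaled input: -1 to 1 covers 500 mm each way for a shift and 30 degrees each way for a turn. Its arguments: {"type":"object","properties":{"series":{"type":"array","items":{"type":"object","properties":{"grip":{"type":"number"},"x":{"type":"number","minimum":-1,"maximum":1},"y":{"type":"number","minimum":-1,"maximum":1},"z":{"type":"number","minimum":-1,"maximum":1},"ax":{"type":"number","minimum":-1,"maximum":1},"ay":{"type":"number","minimum":-1,"maximum":1},"az":{"type":"number","minimum":-1,"maximum":1}}}},"force":{"type":"number"}},"required":["series"]}

```bash
mkdir -p pics; cat > h.py <<'E'
import cv2, numpy as np
from workcell import bot, imaging
from scipy.spatial.transform import Rotation as Ro
def snap(n,name):
    c=imaging.read_camera(n); np.savez(f'{n}.npz',**c); cv2.imwrite(f'pics/{name}.png',c['img'][:,:,::-1]); return c
def crop(n,name,r,s=4):
    c=np.load(f'{n}.npz'); x0,y0,x1,y1=r
    cv2.imwrite(f'pics/{name}.png',cv2.resize(c['img'][y0:y1,x0:x1,::-1],None,fx=s,fy=s,interpolation=cv2.INTER_CUBIC))
def pw(n,u,v,z):
    c=np.load(f'{n}.npz'); R,t=c['R'],c['t']
    d=R.T@np.array([(u-c['cx'])/c['fx'],(v-c['cy'])/c['fy'],1]); o=-R.T@t
    return o+d*(z-o[2])/d[2]
def proj(n,X):
    c=np.load(f'{n}.npz'); p=c['R']@np.array(X)+c['t']; return np.array([c['fx']*p[0]/p[2]+c['cx'],c['fy']*p[1]/p[2]+c['cy']])
E
python3 - <<'E'
from h import *
a=snap('scene','s0');b=snap('top','t0')
for c in(a,b): print((-c['R'].T@c['t']).round(3),c['R'].round(2).tolist(),c['fx'])
im=np.hstack([a['img'],b['img']])[:,:,::-1]
s=bot.read_state();print(s['tool_pos'],s['tcp_rot'],s['width'],s['time'])
cv2.imwrite('pics/top.png',cv2.resize(b['img'][:,:,::-1],(800,600),interpolation=cv2.INTER_CUBIC))
cv2.imwrite('pics/scene.png',cv2.resize(a['img'][:,:,::-1],(800,600),interpolation=cv2.INTER_CUBIC))
E
```

```text
[ 1.378 -0.009  0.995] [[-0.03, 1.0, 0.0], [0.76, 0.02, -0.65], [-0.65, -0.02, -0.76]] 478.9962626492452
[ 0.413 -0.037  1.591] [[-0.0, -1.0, -0.0], [-0.99, 0.0, -0.11], [0.11, 0.0, -0.99]] 476.4125332975259
[ 0.30469284 -0.6015532   0.23004715] [-3.05369579e+00 -7.29201272e-01  6.45645501e-04] 0.9976131248424145 0.1
```

View pics/top.png

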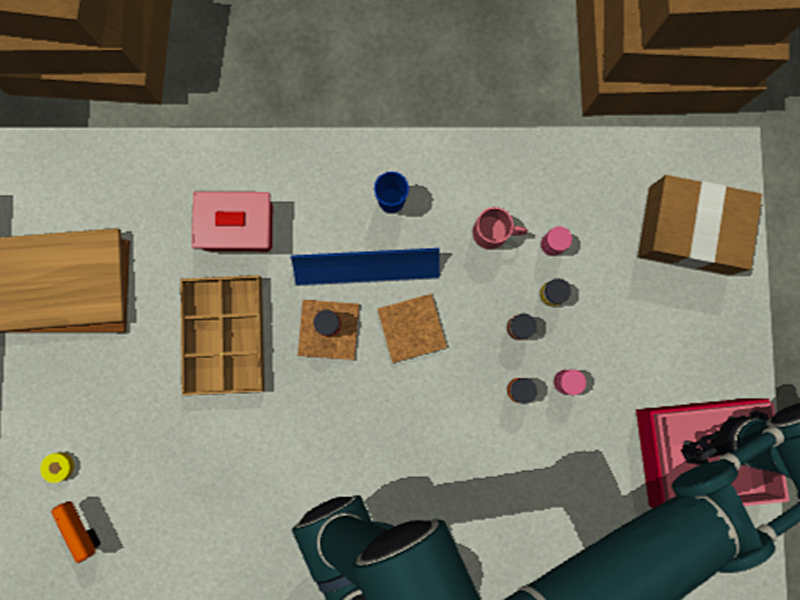

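View pics/scene.png

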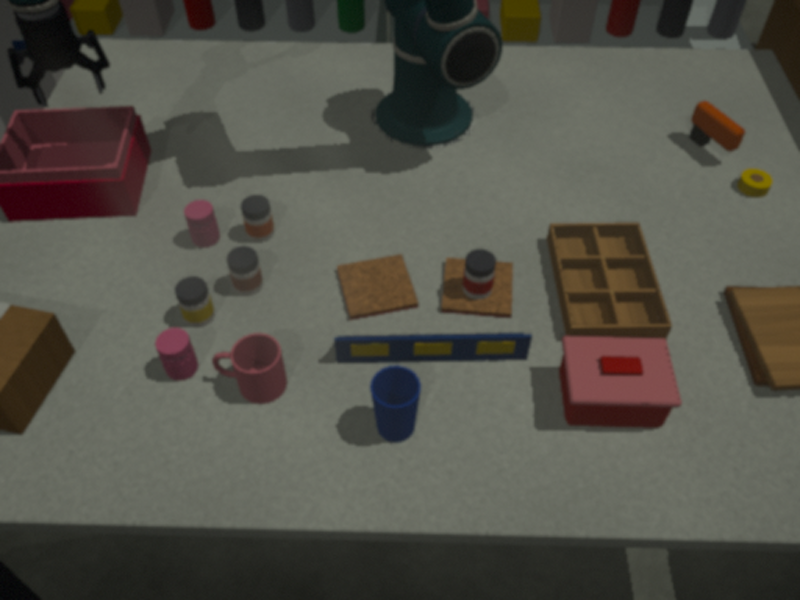

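Top view: jars with dark lids at (326,322) on trivet_1 (red), (522,390), (522,326) and (556,292). The pink look-alikes at (558,240) and (571,382) are to be left alone. The mug is at (494,228), tumbler (391,192), food box (231,220), crate about (222,335), stop (367,266), and the trivets (329,330) and (412,328). The scene view shows the bands: orange (258,215), terracotta (244,268), yellow (195,300). Next, close crops to check the choice.

```bash
python3 - <<'E'
from h import *
crop('top','c_t',(110,150,370,260),3)
crop('scene','c_s',(95,110,200,260),4)
E
```

```text
(no output)
```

View pics/c_t.png

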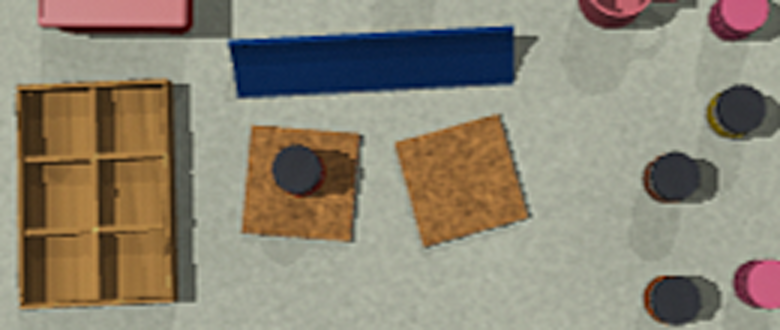

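View pics/c_s.png

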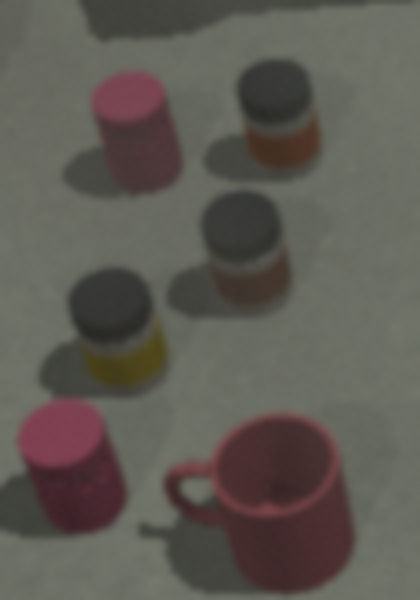

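The crops confirm the choice: dark-lidded jars at top crop (299,170) red, (675,300) orange, (675,178) terracotta and (741,111) yellow. The pink cylinders at (763,285) and (740,15) are decoys.

```bash
cat > meas.py <<'E'
from h import *
def P(u,v,z): return pw('top',110+(u+.5)/3-.5,150+(v+.5)/3-.5,z)[:2]
E
python3 - <<'E'
from meas import *
for n,u,v,z in [('jar1',299,170,.087),('yel',741,111,.075),('ter',675,178,.075),('ora',675,300,.075),('pinkA',763,285,.075),('pinkB',740,15,.075),('footL',237,97,0),('footR',514,82,0)]: print(n,P(u,v,z).round(4))
def quad(n,c,z):
    q=np.array([P(u,v,z) for u,v in c]); print(n,q.mean(0).round(4),'sides',np.linalg.norm(q-np.roll(q,-1,0),axis=1).round(4)); 
    e=(q[0]+q[1]-q[2]-q[3])/2; f=(q[0]+q[3]-q[1]-q[2])/2
    print('  ang',np.degrees(np.arctan2(e[1],e[0])).round(1),np.degrees(np.arctan2(-f[0],f[1])).round(1))
quad('tri1',[(252,126),(361,136),(353,242),(243,233)],.012)
quad('tri2',[(396,141),(500,116),(529,216),(426,247)],.012)
quad('crate',[(17,86),(168,80),(175,300),(22,306)],.04)
f=P(237,97,0)-P(514,82,0);print('stop ang',np.degrees(np.arctan2(-f[0],f[1])),np.linalg.norm(f))
print('stop top back', P(230,40,.062),P(513,27,.062))
# scene check of jars: project base/top, via lid centers
for n,u,v,z in [('ora',95+275/4,110+85/4,.075),('ter',95+240/4,110+222/4,.075),('yel',95+111/4,110+300/4,.075)]: print(n,pw('scene',u,v,z).round(4))
s=bot.read_state();print(Ro.from_rotvec(s['tcp_rot']).as_matrix().round(3).tolist())
E
```

```text
jar1 [0.5176 0.0928]
yel [ 0.5808 -0.3772]
ter [ 0.5094 -0.3052]
ora [ 0.3811 -0.3025]
pinkA [ 0.3966 -0.3954]
pinkB [ 0.6846 -0.3789]
footL [0.6057 0.1705]
footR [ 0.6222 -0.1402]
tri1 [0.5073 0.0955] sides [0.1216 0.1174 0.1215 0.1186]
  ang -4.1 -5.0
tri2 [ 0.5118 -0.0818] sides [0.1188 0.1152 0.1185 0.1216]
  ang 15.7 15.0
crate [0.4973 0.3174] sides [0.1652 0.239  0.1645 0.2388]
  ang 3.0 2.2
stop ang 3.039711455562119 0.3111016859212558
stop top back [0.66036992 0.17079252] [ 0.67415765 -0.13559861]
ora [ 0.3804 -0.3002  0.075 ]
ter [ 0.5136 -0.3027  0.075 ]
yel [ 0.584  -0.3735  0.075 ]
[[0.892, 0.452, -0.001], [0.452, -0.892, 0.002], [0.0, -0.002, -1.0]]
```

```bash
cat > go.py <<'E'
# python3 go.py x y z yaw [x y z yaw ...]: row numbers from the present pose (tool pointing down)
import sys; from h import *
s=bot.read_state(); R=Ro.from_rotvec(s['tcp_rot']); p=np.array(s['tool_pos']); M=R.as_matrix()
print('t',round(s['time'],1),'p',p.round(4),'yaw',np.degrees(np.arctan2(M[1,0],M[0,0])).round(1),'w',round(s['width'],3),'F',np.round(s['wrist_force'],1))
a=list(map(float,sys.argv[1:]))
for i in range(0,len(a),4):
    x,y,z,w=a[i:i+4]; T=Ro.from_euler('z',w,degrees=True)*Ro.from_euler('x',180,degrees=True)
    print('row',(R.inv().apply(np.array([x,y,z])-p)/.5).round(3),'turn',np.degrees((R.inv()*T).as_rotvec()/30).round(3))
E
```

Emit:
{"op": "step_arm", "data": {
  "series": [
    {"x": 0.407, "y": -0.463, "z": 0.06, "az": -1, "grip": -1},
    {"x": 0.407, "y": -0.463, "z": 0.06, "az": -1, "grip": -1},
    {"x": 0.407, "y": -0.463, "z": 0.06, "az": -1, "grip": -1},
    {"x": 0.407, "y": -0.463, "z": 0.06, "az": -1, "grip": -1},
    {"x": 0.407, "y": -0.463, "z": 0.06, "az": -1, "grip": -1},
    {"x": 0.407, "y": -0.463, "z": 0.06, "az": -1, "grip": -1},
    {"x": 0.407, "y": -0.463, "z": 0.06, "az": -1, "grip": -1},
    {"x": 0.407, "y": -0.463, "z": 0.06, "az": -1, "grip": -1}
  ]
}}

```text
validation failed for argument at $.se...
```

Emit:
{"op": "step_arm", "data": {
  "series": [
    {"az": -1, "z": 0.1, "grip": -1},
    {"az": -1, "z": 0.1, "grip": -1},
    {"az": -1, "z": 0.1, "grip": -1},
    {"az": -1, "z": 0.1, "grip": -1},
    {"az": -1, "z": 0.1, "grip": -1}
  ]
}}

```text
validation failed for argument at $.se...
```

```bash
python3 go.py .381 -.3015 .12 90 .381 -.3015 .04 90; python3 -c "
from h import *
snap('scene','s1');crop('scene','c1',(90,60,230,200),4)"
```

```text
t 0.1 p [ 0.3047 -0.6016  0.23  ] yaw 26.9 w 0.998 F [ 0.2  0.2 -0.1]
row [ 0.407 -0.466  0.221] turn [-3.000e-03 -2.000e-03 -2.105e+00]
row [ 0.407 -0.466  0.381] turn [-3.000e-03 -2.000e-03 -2.105e+00]
```

View pics/c1.png

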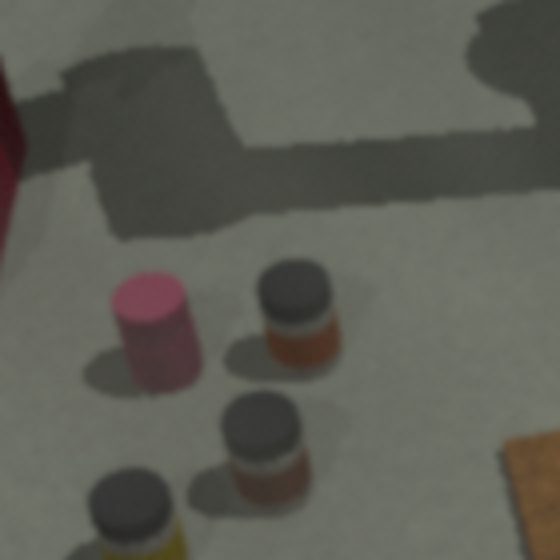

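The moves were refused, and the picture shows the arm hasn't moved, with the jars unchanged. Next I test with every field filled in.

Emit:
{"op": "step_arm", "data": {
  "series": [
    {"x": 0.407, "y": -0.463, "z": 0.06, "ax": 0, "ay": 0, "az": -1, "grip": -1}
  ]
}}

```text
time: 0.25
tool_pos: [0.3163, -0.5578, 0.2259]
tcp_rot: [2.99, 0.954, -0.002]
wrist_force: [0.2, 1.0, 0.3]
width: 0.997
grip_force: 0.0
```

Emit:
{"op": "step_arm", "data": {
  "series": [
    {"x": 0.397, "y": -0.336, "z": 0.1, "ax": 0, "ay": 0, "az": -1, "grip": -1},
    {"x": 0.397, "y": -0.336, "z": 0.1, "ax": 0, "ay": 0, "az": -1, "grip": -1},
    {"x": 0.397, "y": -0.336, "z": 0.1, "ax": 0, "ay": 0, "az": -1, "grip": -1},
    {"x": 0.397, "y": -0.336, "z": 0.1, "ax": 0, "ay": 0, "az": -1, "grip": -1},
    {"x": 0.397, "y": -0.336, "z": 0.1, "ax": 0, "ay": 0, "az": -1, "grip": -1},
    {"x": 0.397, "y": -0.336, "z": 0.1, "ax": 0, "ay": 0, "az": -1, "grip": -1},
    {"x": 0.397, "y": -0.336, "z": 0.1, "ax": 0, "ay": 0, "az": -1, "grip": -1},
    {"x": 0.397, "y": -0.336, "z": 0.1, "ax": 0, "ay": 0, "az": -1, "grip": -1}
  ]
}}

```text
time: 1.05
tool_pos: [0.3819, -0.3027, 0.1768]
tcp_rot: [2.641, 1.699, -0.001]
wrist_force: [0.2, -0.6, 0.3]
width: 0.998
grip_force: 0.0
```

```bash
python3 go.py .381 -.3015 .12 90 .381 -.3015 .04 90
```

```text
t 1.1 p [ 0.3819 -0.3027  0.1768] yaw 65.5 w 0.998 F [ 0.2 -0.6  0.3]
row [ 0.002 -0.003  0.114] turn [ 0.001  0.002 -0.817]
row [ 0.002 -0.003  0.274] turn [ 0.001  0.002 -0.817]
```

Emit:
{"op": "step_arm", "data": {
  "force": 40,
  "series": [
    {"x": 0.002, "y": -0.003, "z": 0.08, "ax": 0, "ay": 0, "az": -0.817, "grip": -1},
    {"x": 0.002, "y": -0.003, "z": 0.114, "ax": 0, "ay": 0, "az": -0.817, "grip": -1},
    {"x": 0.002, "y": -0.003, "z": 0.114, "ax": 0, "ay": 0, "az": -0.817, "grip": -1},
    {"x": 0.002, "y": -0.003, "z": 0.2, "ax": 0, "ay": 0, "az": -0.817, "grip": -1},
    {"x": 0.002, "y": -0.003, "z": 0.274, "ax": 0, "ay": 0, "az": -0.817, "grip": -1},
    {"x": 0.002, "y": -0.003, "z": 0.274, "ax": 0, "ay": 0, "az": -0.817, "grip": 1},
    {"x": 0.002, "y": -0.003, "z": 0.274, "ax": 0, "ay": 0, "az": -0.817, "grip": 1},
    {"x": 0.002, "y": -0.003, "z": 0.274, "ax": 0, "ay": 0, "az": -0.817, "grip": 1},
    {"x": 0.002, "y": -0.003, "z": 0.274, "ax": 0, "ay": 0, "az": -0.817, "grip": 1},
    {"x": 0.002, "y": -0.003, "z": 0.274, "ax": 0, "ay": 0, "az": -0.817, "grip": 1},
    {"x": 0.002, "y": -0.003, "z": 0.274, "ax": 0, "ay": 0, "az": -0.817, "grip": 1}
  ]
}}

```text
time: 2.15
tool_pos: [0.3816, -0.3014, 0.0409]
tcp_rot: [2.22, 2.219, -0.0]
wrist_force: [-1.0, 0.2, 2.7]
width: 0.597
grip_force: 42.2
```

Emit:
{"op": "step_arm", "data": {
  "series": [
    {"x": 0, "y": 0, "z": -0.08, "ax": 0, "ay": 0, "az": 0, "grip": 1},
    {"x": 0, "y": 0, "z": -0.18, "ax": 0, "ay": 0, "az": 0, "grip": 1},
    {"x": 0.05, "y": 0.03, "z": -0.26, "ax": 0, "ay": 0, "az": 0, "grip": 1},
    {"x": 0.6, "y": 0.24, "z": -0.32, "ax": 0, "ay": 0, "az": 0, "grip": 1},
    {"x": 0.6, "y": 0.24, "z": -0.32, "ax": 0, "ay": 0, "az": 0, "grip": 1},
    {"x": 0.6, "y": 0.24, "z": -0.32, "ax": 0, "ay": 0, "az": 0, "grip": 1},
    {"x": 0.6, "y": 0.24, "z": -0.32, "ax": 0, "ay": 0, "az": 0, "grip": 1},
    {"x": 0.6, "y": 0.24, "z": -0.32, "ax": 0, "ay": 0, "az": 0, "grip": 1},
    {"x": 0.6, "y": 0.24, "z": -0.32, "ax": 0, "ay": 0, "az": 0, "grip": 1},
    {"x": 0.6, "y": 0.24, "z": -0.32, "ax": 0, "ay": 0, "az": 0, "grip": 1},
    {"x": 0.6, "y": 0.24, "z": -0.32, "ax": 0, "ay": 0, "az": 0, "grip": 1}
  ]
}}

```text
time: 3.25
tool_pos: [0.5008, 0.0007, 0.1995]
tcp_rot: [2.218, 2.225, -0.001]
wrist_force: [0.2, -0.1, -2.6]
width: 0.597
grip_force: 43.1
```

```bash
python3 go.py .4166 .3538 .2 90  .4166 .3538 .05 90
```

```text
t 3.2 p [0.5008 0.0007 0.1995] yaw 90.2 w 0.597 F [ 0.2 -0.1 -2.6]
row [ 0.707 -0.166 -0.001] turn [-0.     0.001  0.006]
row [ 0.707 -0.166  0.299] turn [-0.     0.001  0.006]
```

Emit:
{"op": "step_arm", "data": {
  "series": [
    {"x": 0.707, "y": -0.166, "z": 0, "ax": 0, "ay": 0, "az": 0, "grip": 1},
    {"x": 0.707, "y": -0.166, "z": 0, "ax": 0, "ay": 0, "az": 0, "grip": 1},
    {"x": 0.707, "y": -0.166, "z": 0, "ax": 0, "ay": 0, "az": 0, "grip": 1},
    {"x": 0.707, "y": -0.166, "z": 0, "ax": 0, "ay": 0, "az": 0, "grip": 1},
    {"x": 0.707, "y": -0.166, "z": 0, "ax": 0, "ay": 0, "az": 0, "grip": 1},
    {"x": 0.707, "y": -0.166, "z": 0, "ax": 0, "ay": 0, "az": 0, "grip": 1},
    {"x": 0.707, "y": -0.166, "z": 0, "ax": 0, "ay": 0, "az": 0, "grip": 1},
    {"x": 0.707, "y": -0.166, "z": 0, "ax": 0, "ay": 0, "az": 0, "grip": 1},
    {"x": 0.707, "y": -0.166, "z": 0.1, "ax": 0, "ay": 0, "az": 0, "grip": 1},
    {"x": 0.707, "y": -0.166, "z": 0.19, "ax": 0, "ay": 0, "az": 0, "grip": 1},
    {"x": 0.707, "y": -0.166, "z": 0.19, "ax": 0, "ay": 0, "az": 0, "grip": 1}
  ]
}}

```text
time: 4.35
tool_pos: [0.4132, 0.3474, 0.0973]
tcp_rot: [-2.222, -2.218, 0.024]
wrist_force: [-1.8, -1.4, -2.9]
width: 0.599
grip_force: 43.0
```

```bash
python3 go.py .4166 .3538 .046 90;  python3 -c "
from h import *
snap('scene','s2');crop('scene','c2',(330,90,470,230),4)"
```

```text
t 4.3 p [0.4132 0.3474 0.0973] yaw 89.9 w 0.599 F [-1.8 -1.4 -2.9]
row [0.014 0.008 0.102] turn [-0.023  0.019 -0.004]
```

View pics/c2.png

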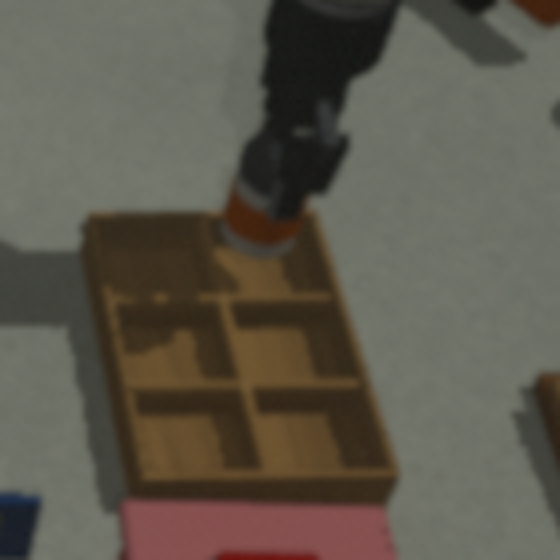

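The orange jar hangs over the near-left cell at crop (262,225); the arm is still settling.

Emit:
{"op": "step_arm", "data": {
  "series": [
    {"x": 0, "y": 0, "z": 0, "ax": 0, "ay": 0, "az": 0, "grip": 1},
    {"x": 0, "y": 0, "z": 0, "ax": 0, "ay": 0, "az": 0, "grip": 1}
  ]
}}

```text
time: 4.6
tool_pos: [0.4205, 0.3538, 0.1076]
tcp_rot: [2.223, 2.219, 0.008]
wrist_force: [0.3, -0.4, -0.6]
width: 0.593
grip_force: 43.0
```

```bash
python3 go.py .4166 .3538 .046 90; python3 -c "
from h import *
print(bot.read_state()['q'], bot.read_state()['joint_vel'])"
```

```text
t 4.6 p [0.4205 0.3538 0.1076] yaw 89.9 w 0.593 F [ 0.3 -0.4 -0.6]
row [-0.    -0.008  0.123] turn [ 0.008 -0.006 -0.003]
[ 6.54240004e-01  1.35798284e-01  1.99880124e+00 -1.14086593e-04
  1.00163618e+00  6.56080172e-01] [ 0.00661077 -0.00443881 -0.00626201  0.001107   -0.00430647  0.00288303]
```

Emit:
{"op": "step_arm", "data": {
  "series": [
    {"x": 0, "y": -0.004, "z": 0.06, "ax": 0, "ay": 0, "az": 0, "grip": 1},
    {"x": 0, "y": -0.004, "z": 0.09, "ax": 0, "ay": 0, "az": 0, "grip": 1},
    {"x": 0, "y": -0.004, "z": 0.105, "ax": 0, "ay": 0, "az": 0, "grip": 1},
    {"x": 0, "y": -0.004, "z": 0.115, "ax": 0, "ay": 0, "az": 0, "grip": 1},
    {"x": 0, "y": -0.004, "z": 0.115, "ax": 0, "ay": 0, "az": 0, "grip": 1}
  ]
}}

```text
time: 5.1
tool_pos: [0.4167, 0.3534, 0.0475]
tcp_rot: [2.222, 2.221, 0.002]
wrist_force: [0.1, -0.1, -2.4]
width: 0.601
grip_force: 43.1
```

Emit:
{"op": "step_arm", "data": {
  "series": [
    {"x": 0, "y": 0, "z": 0.003, "ax": 0, "ay": 0, "az": 0, "grip": 1},
    {"x": 0, "y": 0, "z": 0.003, "ax": 0, "ay": 0, "az": 0, "grip": -0.5},
    {"x": 0, "y": 0, "z": 0.003, "ax": 0, "ay": 0, "az": 0, "grip": -0.5},
    {"x": 0, "y": 0, "z": 0.003, "ax": 0, "ay": 0, "az": 0, "grip": -0.5},
    {"x": 0, "y": 0, "z": 0.003, "ax": 0, "ay": 0, "az": 0, "grip": -0.5},
    {"x": 0, "y": 0, "z": -0.05, "ax": 0, "ay": 0, "az": 0, "grip": -0.5},
    {"x": 0, "y": 0, "z": -0.14, "ax": 0, "ay": 0, "az": 0, "grip": -0.5},
    {"x": -0.02, "y": 0.01, "z": -0.24, "ax": 0, "ay": 0, "az": 0, "grip": -1},
    {"x": -0.7, "y": 0.18, "z": -0.24, "ax": 0, "ay": 0, "az": 0, "grip": -1},
    {"x": -0.7, "y": 0.18, "z": -0.24, "ax": 0, "ay": 0, "az": 0, "grip": -1},
    {"x": -0.7, "y": 0.18, "z": -0.24, "ax": 0, "ay": 0, "az": 0, "grip": -1},
    {"x": -0.7, "y": 0.18, "z": -0.24, "ax": 0, "ay": 0, "az": 0, "grip": -1}
  ]
}}

```text
time: 6.3
tool_pos: [0.4696, 0.1476, 0.1669]
tcp_rot: [2.221, 2.221, 0.001]
wrist_force: [1.6, 0.2, 0.7]
width: 1.0
grip_force: 0.0
```

Emit:
{"op": "step_arm", "data": {
  "series": [
    {"x": -0.8, "y": 0.11, "z": 0, "ax": 0, "ay": 0, "az": 0, "grip": -1},
    {"x": -0.8, "y": 0.11, "z": 0, "ax": 0, "ay": 0, "az": 0, "grip": -1},
    {"x": -0.8, "y": 0.11, "z": 0, "ax": 0, "ay": 0, "az": 0, "grip": -1},
    {"x": -0.8, "y": 0.11, "z": 0, "ax": 0, "ay": 0, "az": 0, "grip": -1},
    {"x": -0.8, "y": 0.11, "z": 0, "ax": 0, "ay": 0, "az": 0, "grip": -1},
    {"x": -0.8, "y": 0.11, "z": 0, "ax": 0, "ay": 0, "az": 0, "grip": -1},
    {"x": -0.8, "y": 0.11, "z": 0, "ax": 0, "ay": 0, "az": 0, "grip": -1},
    {"x": -0.8, "y": 0.11, "z": 0, "ax": 0, "ay": 0, "az": 0, "grip": -1},
    {"x": -0.8, "y": 0.11, "z": 0, "ax": 0, "ay": 0, "az": 0, "grip": -1},
    {"x": -0.8, "y": 0.11, "z": 0, "ax": 0, "ay": 0, "az": 0, "grip": -1},
    {"x": -0.8, "y": 0.11, "z": 0, "ax": 0, "ay": 0, "az": 0, "grip": -1}
  ]
}}

```text
time: 7.4
tool_pos: [0.5237, -0.2498, 0.166]
tcp_rot: [-2.221, -2.22, -0.0]
wrist_force: [0.6, 0.4, -0.8]
width: 0.997
grip_force: 0.0
```

```bash
python3 go.py .511 -.304 .11 90 .511 -.304 .04 90;  python3 -c "
from h import *
snap('scene','s3');c=cv2.imread('pics/s3.png');cv2.imwrite('pics/c3.png',cv2.resize(c[100:290,80:460],None,fx=2.1,fy=2.1,interpolation=cv2.INTER_CUBIC))"
```

```text
t 7.4 p [ 0.5237 -0.2498  0.166 ] yaw 90.0 w 0.997 F [ 0.6  0.4 -0.8]
row [-0.108 -0.025  0.112] turn [-0.002 -0.002 -0.001]
row [-0.109 -0.025  0.252] turn [-0.002 -0.002 -0.001]
```

View pics/c3.png

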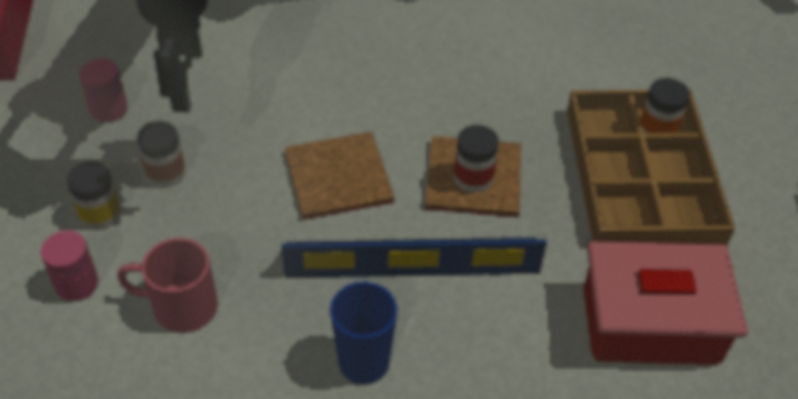

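The orange jar stands in its cell at (667,104). Terracotta (160,150) and yellow (93,190) are where they were. Next, the terracotta jar.

Emit:
{"op": "step_arm", "data": {
  "force": 40,
  "series": [
    {"x": -0.108, "y": -0.025, "z": 0.05, "ax": 0, "ay": 0, "az": 0, "grip": -1},
    {"x": -0.108, "y": -0.025, "z": 0.112, "ax": 0, "ay": 0, "az": 0, "grip": -1},
    {"x": -0.108, "y": -0.025, "z": 0.112, "ax": 0, "ay": 0, "az": 0, "grip": -1},
    {"x": -0.108, "y": -0.025, "z": 0.2, "ax": 0, "ay": 0, "az": 0, "grip": -1},
    {"x": -0.108, "y": -0.025, "z": 0.252, "ax": 0, "ay": 0, "az": 0, "grip": -1},
    {"x": -0.108, "y": -0.025, "z": 0.252, "ax": 0, "ay": 0, "az": 0, "grip": -1},
    {"x": -0.108, "y": -0.025, "z": 0.252, "ax": 0, "ay": 0, "az": 0, "grip": 1},
    {"x": -0.108, "y": -0.025, "z": 0.252, "ax": 0, "ay": 0, "az": 0, "grip": 1},
    {"x": -0.108, "y": -0.025, "z": 0.252, "ax": 0, "ay": 0, "az": 0, "grip": 1},
    {"x": -0.108, "y": -0.025, "z": 0.252, "ax": 0, "ay": 0, "az": 0, "grip": 1},
    {"x": -0.108, "y": -0.025, "z": 0.252, "ax": 0, "ay": 0, "az": 0, "grip": 1}
  ]
}}

```text
time: 8.55
tool_pos: [0.5135, -0.3055, 0.0434]
tcp_rot: [2.219, 2.218, 0.002]
wrist_force: [-0.6, 1.6, 8.3]
width: 0.599
grip_force: 42.5
```

Emit:
{"op": "step_arm", "data": {
  "series": [
    {"x": 0, "y": 0, "z": -0.08, "ax": 0, "ay": 0, "az": 0, "grip": 1},
    {"x": 0, "y": 0, "z": -0.18, "ax": 0, "ay": 0, "az": 0, "grip": 1},
    {"x": 0.05, "y": 0, "z": -0.26, "ax": 0, "ay": 0, "az": 0, "grip": 1},
    {"x": 0.8, "y": -0.02, "z": -0.32, "ax": 0, "ay": 0, "az": 0, "grip": 1},
    {"x": 0.8, "y": -0.02, "z": -0.32, "ax": 0, "ay": 0, "az": 0, "grip": 1},
    {"x": 0.8, "y": -0.02, "z": -0.32, "ax": 0, "ay": 0, "az": 0, "grip": 1},
    {"x": 0.8, "y": -0.02, "z": -0.32, "ax": 0, "ay": 0, "az": 0, "grip": 1},
    {"x": 0.8, "y": -0.02, "z": -0.32, "ax": 0, "ay": 0, "az": 0, "grip": 1},
    {"x": 0.8, "y": -0.02, "z": -0.32, "ax": 0, "ay": 0, "az": 0, "grip": 1},
    {"x": 0.8, "y": -0.02, "z": -0.32, "ax": 0, "ay": 0, "az": 0, "grip": 1},
    {"x": 0.8, "y": -0.02, "z": -0.32, "ax": 0, "ay": 0, "az": 0, "grip": 1},
    {"x": 0.8, "y": -0.02, "z": -0.32, "ax": 0, "ay": 0, "az": 0, "grip": 1}
  ]
}}

```text
time: 9.75
tool_pos: [0.5019, 0.0987, 0.2017]
tcp_rot: [2.217, 2.225, 0.004]
wrist_force: [1.1, -0.9, -1.4]
width: 0.599
grip_force: 42.8
```

```bash
python3 go.py .4955 .3574 .2 90;  python3 -c "
from h import *
snap('top','t3')
c=np.load('top.npz')
print(bot.read_state()['grip_force'])"
```

```text
t 9.8 p [0.5019 0.0987 0.2017] yaw 90.2 w 0.599 F [ 1.1 -0.9 -1.4]
row [ 0.518 -0.011  0.004] turn [ 0.004 -0.003  0.007]
42.84179627895355
```

Emit:
{"op": "step_arm", "data": {
  "series": [
    {"x": 0.518, "y": -0.011, "z": 0, "ax": 0, "ay": 0, "az": 0, "grip": 1},
    {"x": 0.518, "y": -0.011, "z": 0, "ax": 0, "ay": 0, "az": 0, "grip": 1},
    {"x": 0.518, "y": -0.011, "z": 0, "ax": 0, "ay": 0, "az": 0, "grip": 1},
    {"x": 0.518, "y": -0.011, "z": 0, "ax": 0, "ay": 0, "az": 0, "grip": 1},
    {"x": 0.518, "y": -0.011, "z": 0, "ax": 0, "ay": 0, "az": 0, "grip": 1},
    {"x": 0.518, "y": -0.011, "z": 0, "ax": 0, "ay": 0, "az": 0, "grip": 1},
    {"x": 0.518, "y": -0.011, "z": 0, "ax": 0, "ay": 0, "az": 0, "grip": 1},
    {"x": 0.518, "y": -0.011, "z": 0.08, "ax": 0, "ay": 0, "az": 0, "grip": 1},
    {"x": 0.518, "y": -0.011, "z": 0.16, "ax": 0, "ay": 0, "az": 0, "grip": 1},
    {"x": 0.518, "y": -0.011, "z": 0.19, "ax": 0, "ay": 0, "az": 0, "grip": 1},
    {"x": 0.518, "y": -0.011, "z": 0.19, "ax": 0, "ay": 0, "az": 0, "grip": 1},
    {"x": 0.518, "y": -0.011, "z": 0.19, "ax": 0, "ay": 0, "az": 0, "grip": 1}
  ]
}}

```text
time: 11.0
tool_pos: [0.4976, 0.3534, 0.1066]
tcp_rot: [2.223, 2.219, 0.002]
wrist_force: [-0.0, 0.5, -2.3]
width: 0.595
grip_force: 42.9
```

```bash
python3 go.py .4955 .3574 .049 90
```

```text
t 11.0 p [0.4976 0.3534 0.1066] yaw 89.9 w 0.595 F [-0.   0.5 -2.3]
row [ 0.008 -0.004  0.115] turn [ 0.002 -0.001 -0.004]
```

Emit:
{"op": "step_arm", "data": {
  "series": [
    {"x": 0.008, "y": -0.004, "z": 0.06, "ax": 0, "ay": 0, "az": 0, "grip": 1},
    {"x": 0.008, "y": -0.004, "z": 0.09, "ax": 0, "ay": 0, "az": 0, "grip": 1},
    {"x": 0.008, "y": -0.004, "z": 0.105, "ax": 0, "ay": 0, "az": 0, "grip": 1},
    {"x": 0.008, "y": -0.004, "z": 0.112, "ax": 0, "ay": 0, "az": 0, "grip": 1},
    {"x": 0.008, "y": -0.004, "z": 0.115, "ax": 0, "ay": 0, "az": 0, "grip": 1},
    {"x": 0.008, "y": -0.004, "z": 0.116, "ax": 0, "ay": 0, "az": 0, "grip": 1},
    {"x": 0.008, "y": -0.004, "z": 0.117, "ax": 0, "ay": 0, "az": 0, "grip": 1}
  ]
}}

```text
time: 11.7
tool_pos: [0.4947, 0.3583, 0.0494]
tcp_rot: [2.222, 2.221, -0.0]
wrist_force: [-5.8, -3.1, 10.6]
width: 0.594
grip_force: 43.8
```

Emit:
{"op": "step_arm", "data": {
  "series": [
    {"x": 0, "y": 0, "z": 0, "ax": 0, "ay": 0, "az": 0, "grip": -0.5},
    {"x": 0, "y": 0, "z": 0, "ax": 0, "ay": 0, "az": 0, "grip": -0.5},
    {"x": 0, "y": 0, "z": 0, "ax": 0, "ay": 0, "az": 0, "grip": -0.5},
    {"x": 0, "y": 0, "z": 0, "ax": 0, "ay": 0, "az": 0, "grip": -0.5},
    {"x": 0, "y": 0, "z": -0.05, "ax": 0, "ay": 0, "az": 0, "grip": -0.5},
    {"x": 0, "y": 0, "z": -0.14, "ax": 0, "ay": 0, "az": 0, "grip": -0.5},
    {"x": -0.02, "y": 0, "z": -0.24, "ax": 0, "ay": 0, "az": 0, "grip": -1},
    {"x": -0.7, "y": 0.08, "z": -0.3, "ax": 0, "ay": 0, "az": 0, "grip": -1},
    {"x": -0.7, "y": 0.08, "z": -0.3, "ax": 0, "ay": 0, "az": 0, "grip": -1},
    {"x": -0.7, "y": 0.08, "z": -0.3, "ax": 0, "ay": 0, "az": 0, "grip": -1},
    {"x": -0.7, "y": 0.08, "z": -0.3, "ax": 0, "ay": 0, "az": 0, "grip": -1},
    {"x": -0.7, "y": 0.08, "z": -0.3, "ax": 0, "ay": 0, "az": 0, "grip": -1}
  ]
}}

```text
time: 12.9
tool_pos: [0.5234, 0.0993, 0.1888]
tcp_rot: [2.221, 2.221, 0.001]
wrist_force: [1.1, -0.4, -0.9]
width: 1.001
grip_force: 0.0
```

Emit:
{"op": "step_arm", "data": {
  "series": [
    {"x": -0.9, "y": 0.1, "z": 0, "ax": 0, "ay": 0, "az": 0, "grip": -1},
    {"x": -0.9, "y": 0.1, "z": 0, "ax": 0, "ay": 0, "az": 0, "grip": -1},
    {"x": -0.9, "y": 0.1, "z": 0, "ax": 0, "ay": 0, "az": 0, "grip": -1},
    {"x": -0.9, "y": 0.1, "z": 0, "ax": 0, "ay": 0, "az": 0, "grip": -1},
    {"x": -0.9, "y": 0.1, "z": 0, "ax": 0, "ay": 0, "az": 0, "grip": -1},
    {"x": -0.9, "y": 0.1, "z": 0, "ax": 0, "ay": 0, "az": 0, "grip": -1},
    {"x": -0.9, "y": 0.1, "z": 0, "ax": 0, "ay": 0, "az": 0, "grip": -1},
    {"x": -0.9, "y": 0.1, "z": 0, "ax": 0, "ay": 0, "az": 0, "grip": -1},
    {"x": -0.9, "y": 0.1, "z": 0, "ax": 0, "ay": 0, "az": 0, "grip": -1},
    {"x": -0.9, "y": 0.1, "z": 0, "ax": 0, "ay": 0, "az": 0, "grip": -1}
  ]
}}

```text
time: 13.9
tool_pos: [0.573, -0.3551, 0.1881]
tcp_rot: [2.226, 2.214, -0.002]
wrist_force: [-0.4, 1.1, -0.4]
width: 1.001
grip_force: 0.0
```

```bash
python3 go.py .582 -.375 .11 90 .582 -.375 .042 90;  python3 -c "
from h import *
snap('scene','s4');c=cv2.imread('pics/s4.png');cv2.imwrite('pics/c4.png',cv2.resize(c[100:290,80:460],None,fx=2.1,fy=2.1,interpolation=cv2.INTER_CUBIC))"
```

```text
t 13.9 p [ 0.573  -0.3551  0.1881] yaw 89.7 w 1.001 F [-0.4  1.1 -0.4]
row [-0.039  0.018  0.156] turn [ 0.001  0.005 -0.01 ]
row [-0.039  0.018  0.292] turn [ 0.001  0.005 -0.01 ]
```

View pics/c4.png

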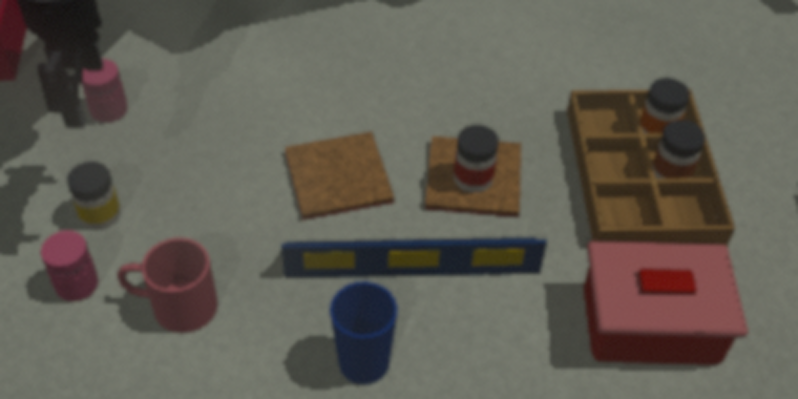

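Two jars are in the crate at (667,104) and (682,148), and yellow is unmoved at (93,190).

Emit:
{"op": "step_arm", "data": {
  "force": 40,
  "series": [
    {"x": -0.039, "y": 0.018, "z": 0.08, "ax": 0, "ay": 0, "az": 0, "grip": -1},
    {"x": -0.039, "y": 0.018, "z": 0.15, "ax": 0, "ay": 0, "az": 0, "grip": -1},
    {"x": -0.039, "y": 0.018, "z": 0.15, "ax": 0, "ay": 0, "az": 0, "grip": -1},
    {"x": -0.039, "y": 0.018, "z": 0.23, "ax": 0, "ay": 0, "az": 0, "grip": -1},
    {"x": -0.039, "y": 0.018, "z": 0.292, "ax": 0, "ay": 0, "az": 0, "grip": -1},
    {"x": -0.039, "y": 0.018, "z": 0.292, "ax": 0, "ay": 0, "az": 0, "grip": -1},
    {"x": -0.039, "y": 0.018, "z": 0.292, "ax": 0, "ay": 0, "az": 0, "grip": 1},
    {"x": -0.039, "y": 0.018, "z": 0.292, "ax": 0, "ay": 0, "az": 0, "grip": 1},
    {"x": -0.039, "y": 0.018, "z": 0.292, "ax": 0, "ay": 0, "az": 0, "grip": 1},
    {"x": -0.039, "y": 0.018, "z": 0.292, "ax": 0, "ay": 0, "az": 0, "grip": 1},
    {"x": -0.039, "y": 0.018, "z": 0.292, "ax": 0, "ay": 0, "az": 0, "grip": 1}
  ]
}}

```text
time: 15.05
tool_pos: [0.584, -0.3694, 0.0462]
tcp_rot: [2.219, 2.217, 0.002]
wrist_force: [-1.5, 1.7, 7.6]
width: 0.595
grip_force: 41.5
```

Emit:
{"op": "step_arm", "data": {
  "series": [
    {"x": 0, "y": 0, "z": -0.08, "ax": 0, "ay": 0, "az": 0, "grip": 1},
    {"x": 0, "y": 0, "z": -0.18, "ax": 0, "ay": 0, "az": 0, "grip": 1},
    {"x": 0.05, "y": -0.02, "z": -0.26, "ax": 0, "ay": 0, "az": 0, "grip": 1},
    {"x": 0.9, "y": -0.15, "z": -0.36, "ax": 0, "ay": 0, "az": 0, "grip": 1},
    {"x": 0.9, "y": -0.15, "z": -0.36, "ax": 0, "ay": 0, "az": 0, "grip": 1},
    {"x": 0.9, "y": -0.15, "z": -0.36, "ax": 0, "ay": 0, "az": 0, "grip": 1},
    {"x": 0.9, "y": -0.15, "z": -0.36, "ax": 0, "ay": 0, "az": 0, "grip": 1},
    {"x": 0.9, "y": -0.15, "z": -0.36, "ax": 0, "ay": 0, "az": 0, "grip": 1},
    {"x": 0.9, "y": -0.15, "z": -0.36, "ax": 0, "ay": 0, "az": 0, "grip": 1},
    {"x": 0.9, "y": -0.15, "z": -0.36, "ax": 0, "ay": 0, "az": 0, "grip": 1},
    {"x": 0.9, "y": -0.15, "z": -0.36, "ax": 0, "ay": 0, "az": 0, "grip": 1},
    {"x": 0.9, "y": -0.15, "z": -0.36, "ax": 0, "ay": 0, "az": 0, "grip": 1}
  ]
}}

```text
time: 16.25
tool_pos: [0.5069, 0.0846, 0.2242]
tcp_rot: [2.22, 2.222, 0.004]
wrist_force: [-0.1, -0.7, -2.1]
width: 0.593
grip_force: 42.8
```

```bash
python3 go.py .4202 .2738 .22 90
```

```text
t 16.2 p [0.5069 0.0846 0.2242] yaw 90.0 w 0.593 F [-0.1 -0.7 -2.1]
row [ 0.379 -0.173  0.008] turn [ 0.005 -0.003  0.002]
```

Emit:
{"op": "step_arm", "data": {
  "series": [
    {"x": 0.379, "y": -0.173, "z": 0, "ax": 0, "ay": 0, "az": 0, "grip": 1},
    {"x": 0.379, "y": -0.173, "z": 0, "ax": 0, "ay": 0, "az": 0, "grip": 1},
    {"x": 0.379, "y": -0.173, "z": 0, "ax": 0, "ay": 0, "az": 0, "grip": 1},
    {"x": 0.379, "y": -0.173, "z": 0, "ax": 0, "ay": 0, "az": 0, "grip": 1},
    {"x": 0.379, "y": -0.173, "z": 0, "ax": 0, "ay": 0, "az": 0, "grip": 1},
    {"x": 0.379, "y": -0.173, "z": 0, "ax": 0, "ay": 0, "az": 0, "grip": 1},
    {"x": 0.379, "y": -0.173, "z": 0, "ax": 0, "ay": 0, "az": 0, "grip": 1},
    {"x": 0.379, "y": -0.173, "z": 0.1, "ax": 0, "ay": 0, "az": 0, "grip": 1},
    {"x": 0.379, "y": -0.173, "z": 0.18, "ax": 0, "ay": 0, "az": 0, "grip": 1},
    {"x": 0.379, "y": -0.173, "z": 0.21, "ax": 0, "ay": 0, "az": 0, "grip": 1},
    {"x": 0.379, "y": -0.173, "z": 0.21, "ax": 0, "ay": 0, "az": 0, "grip": 1},
    {"x": 0.379, "y": -0.173, "z": 0.21, "ax": 0, "ay": 0, "az": 0, "grip": 1}
  ]
}}

```text
time: 17.45
tool_pos: [0.4221, 0.2701, 0.118]
tcp_rot: [2.224, 2.218, 0.001]
wrist_force: [0.0, 0.1, -1.8]
width: 0.593
grip_force: 42.8
```

```bash
python3 go.py .4202 .2738 .052 90
```

```text
t 17.4 p [0.4221 0.2701 0.118 ] yaw 89.8 w 0.593 F [ 0.   0.1 -1.8]
row [ 0.007 -0.004  0.132] turn [ 0.001  0.    -0.006]
```

Emit:
{"op": "step_arm", "data": {
  "series": [
    {"x": 0.007, "y": -0.004, "z": 0.07, "ax": 0, "ay": 0, "az": 0, "grip": 1},
    {"x": 0.007, "y": -0.004, "z": 0.105, "ax": 0, "ay": 0, "az": 0, "grip": 1},
    {"x": 0.007, "y": -0.004, "z": 0.12, "ax": 0, "ay": 0, "az": 0, "grip": 1},
    {"x": 0.007, "y": -0.004, "z": 0.128, "ax": 0, "ay": 0, "az": 0, "grip": 1},
    {"x": 0.007, "y": -0.004, "z": 0.131, "ax": 0, "ay": 0, "az": 0, "grip": 1},
    {"x": 0.007, "y": -0.004, "z": 0.132, "ax": 0, "ay": 0, "az": 0, "grip": 1},
    {"x": 0.007, "y": -0.004, "z": 0.133, "ax": 0, "ay": 0, "az": 0, "grip": 1}
  ]
}}

```text
time: 18.15
tool_pos: [0.4202, 0.2753, 0.0522]
tcp_rot: [2.222, 2.22, 0.004]
wrist_force: [0.1, 2.3, 4.5]
width: 0.598
grip_force: 43.3
```

Emit:
{"op": "step_arm", "data": {
  "series": [
    {"x": 0, "y": 0, "z": 0, "ax": 0, "ay": 0, "az": 0, "grip": -0.5},
    {"x": 0, "y": 0, "z": 0, "ax": 0, "ay": 0, "az": 0, "grip": -0.5},
    {"x": 0, "y": 0, "z": 0, "ax": 0, "ay": 0, "az": 0, "grip": -0.5},
    {"x": 0, "y": 0, "z": 0, "ax": 0, "ay": 0, "az": 0, "grip": -0.5},
    {"x": 0, "y": 0, "z": -0.05, "ax": 0, "ay": 0, "az": 0, "grip": -0.5},
    {"x": 0, "y": 0, "z": -0.14, "ax": 0, "ay": 0, "az": 0, "grip": -0.5},
    {"x": -0.02, "y": 0, "z": -0.24, "ax": 0, "ay": 0, "az": 0, "grip": -1},
    {"x": -0.36, "y": 0.19, "z": -0.26, "ax": 0, "ay": 0, "az": 0, "grip": -1},
    {"x": -0.36, "y": 0.19, "z": -0.26, "ax": 0, "ay": 0, "az": 0, "grip": -1},
    {"x": -0.36, "y": 0.19, "z": -0.26, "ax": 0, "ay": 0, "az": 0, "grip": -1},
    {"x": -0.36, "y": 0.19, "z": -0.26, "ax": 0, "ay": 0, "az": 0, "grip": -1},
    {"x": -0.36, "y": 0.19, "z": -0.26, "ax": 0, "ay": 0, "az": 0, "grip": -1}
  ]
}}

```text
time: 19.35
tool_pos: [0.5165, 0.0902, 0.1817]
tcp_rot: [2.226, 2.213, 0.001]
wrist_force: [-0.0, 0.1, -0.3]
width: 1.002
grip_force: 0.0
```

```bash
python3 go.py .5176 .0935 .12 90 .5176 .0935 .055 90
```

```text
t 19.4 p [0.5165 0.0902 0.1817] yaw 89.7 w 1.002 F [-0.   0.1 -0.3]
row [0.007 0.002 0.123] turn [ 0.005  0.003 -0.011]
row [0.007 0.001 0.253] turn [ 0.005  0.003 -0.011]
```

Emit:
{"op": "step_arm", "data": {
  "force": 40,
  "series": [
    {"x": 0.007, "y": 0.002, "z": 0.08, "ax": 0, "ay": 0, "az": 0, "grip": -1},
    {"x": 0.007, "y": 0.002, "z": 0.16, "ax": 0, "ay": 0, "az": 0, "grip": -1},
    {"x": 0.007, "y": 0.002, "z": 0.23, "ax": 0, "ay": 0, "az": 0, "grip": -1},
    {"x": 0.007, "y": 0.002, "z": 0.253, "ax": 0, "ay": 0, "az": 0, "grip": -1},
    {"x": 0.007, "y": 0.002, "z": 0.253, "ax": 0, "ay": 0, "az": 0, "grip": -1},
    {"x": 0.007, "y": 0.002, "z": 0.253, "ax": 0, "ay": 0, "az": 0, "grip": 1},
    {"x": 0.007, "y": 0.002, "z": 0.253, "ax": 0, "ay": 0, "az": 0, "grip": 1},
    {"x": 0.007, "y": 0.002, "z": 0.253, "ax": 0, "ay": 0, "az": 0, "grip": 1},
    {"x": 0.007, "y": 0.002, "z": 0.253, "ax": 0, "ay": 0, "az": 0, "grip": 1},
    {"x": 0.007, "y": 0.002, "z": 0.253, "ax": 0, "ay": 0, "az": 0, "grip": 1}
  ]
}}

```text
time: 20.35
tool_pos: [0.5169, 0.0985, 0.057]
tcp_rot: [2.22, 2.219, 0.006]
wrist_force: [-1.0, 0.4, 6.8]
width: 0.596
grip_force: 42.0
```

Emit:
{"op": "step_arm", "data": {
  "series": [
    {"x": 0, "y": 0, "z": -0.08, "ax": 0, "ay": 0, "az": 0, "grip": 1},
    {"x": 0, "y": 0, "z": -0.18, "ax": 0, "ay": 0, "az": 0, "grip": 1},
    {"x": 0.02, "y": 0, "z": -0.26, "ax": 0, "ay": 0, "az": 0, "grip": 1},
    {"x": 0.37, "y": -0.037, "z": -0.29, "ax": 0, "ay": 0, "az": 0, "grip": 1},
    {"x": 0.37, "y": -0.037, "z": -0.29, "ax": 0, "ay": 0, "az": 0, "grip": 1},
    {"x": 0.37, "y": -0.037, "z": -0.29, "ax": 0, "ay": 0, "az": 0, "grip": 1},
    {"x": 0.37, "y": -0.037, "z": -0.29, "ax": 0, "ay": 0, "az": 0, "grip": 1},
    {"x": 0.37, "y": -0.037, "z": -0.29, "ax": 0, "ay": 0, "az": 0, "grip": 1},
    {"x": 0.37, "y": -0.037, "z": -0.29, "ax": 0, "ay": 0, "az": 0, "grip": 1},
    {"x": 0.37, "y": -0.037, "z": -0.29, "ax": 0, "ay": 0, "az": 0, "grip": 1}
  ]
}}

```text
time: 21.35
tool_pos: [0.4964, 0.2821, 0.1992]
tcp_rot: [2.223, 2.22, -0.001]
wrist_force: [-0.6, -0.2, -1.7]
width: 0.597
grip_force: 43.1
```

```bash
python3 go.py .4991 .2774 .11 90
```

```text
t 21.4 p [0.4964 0.2821 0.1992] yaw 89.9 w 0.597 F [-0.6 -0.2 -1.7]
row [-0.009  0.006  0.178] turn [-0.001  0.002 -0.002]
```

Emit:
{"op": "step_arm", "data": {
  "series": [
    {"x": -0.009, "y": 0.006, "z": 0.08, "ax": 0, "ay": 0, "az": 0, "grip": 1},
    {"x": -0.009, "y": 0.006, "z": 0.16, "ax": 0, "ay": 0, "az": 0, "grip": 1},
    {"x": -0.009, "y": 0.006, "z": 0.18, "ax": 0, "ay": 0, "az": 0, "grip": 1},
    {"x": -0.009, "y": 0.006, "z": 0.18, "ax": 0, "ay": 0, "az": 0, "grip": 1},
    {"x": -0.009, "y": 0.006, "z": 0.25, "ax": 0, "ay": 0, "az": 0, "grip": 1},
    {"x": -0.009, "y": 0.006, "z": 0.28, "ax": 0, "ay": 0, "az": 0, "grip": 1},
    {"x": -0.009, "y": 0.006, "z": 0.291, "ax": 0, "ay": 0, "az": 0, "grip": 1},
    {"x": -0.009, "y": 0.006, "z": 0.294, "ax": 0, "ay": 0, "az": 0, "grip": 1},
    {"x": -0.009, "y": 0.006, "z": 0.296, "ax": 0, "ay": 0, "az": 0, "grip": 1},
    {"x": -0.009, "y": 0.006, "z": 0.297, "ax": 0, "ay": 0, "az": 0, "grip": 1}
  ]
}}

```text
time: 22.35
tool_pos: [0.5006, 0.2792, 0.0524]
tcp_rot: [2.221, 2.22, 0.004]
wrist_force: [-0.5, 0.9, -2.2]
width: 0.595
grip_force: 43.1
```

Emit:
{"op": "step_arm", "data": {
  "series": [
    {"x": 0, "y": 0, "z": 0, "ax": 0, "ay": 0, "az": 0, "grip": -0.5},
    {"x": 0, "y": 0, "z": 0, "ax": 0, "ay": 0, "az": 0, "grip": -0.5},
    {"x": 0, "y": 0, "z": 0, "ax": 0, "ay": 0, "az": 0, "grip": -0.5},
    {"x": 0, "y": 0, "z": 0, "ax": 0, "ay": 0, "az": 0, "grip": -0.5},
    {"x": 0, "y": 0, "z": -0.05, "ax": 0, "ay": 0, "az": 0, "grip": -0.5},
    {"x": 0, "y": 0, "z": -0.14, "ax": 0, "ay": 0, "az": 0, "grip": -0.5},
    {"x": -0.02, "y": 0, "z": -0.22, "ax": 0, "ay": 0, "az": 0, "grip": -1},
    {"x": -0.35, "y": -0.16, "z": -0.22, "ax": 0, "ay": 0, "az": 1, "grip": -1},
    {"x": -0.35, "y": -0.16, "z": -0.22, "ax": 0, "ay": 0, "az": 1, "grip": -1},
    {"x": -0.35, "y": -0.16, "z": -0.22, "ax": 0, "ay": 0, "az": 1, "grip": -1},
    {"x": -0.35, "y": -0.16, "z": -0.22, "ax": 0, "ay": 0, "az": 1, "grip": -1},
    {"x": -0.35, "y": -0.16, "z": -0.22, "ax": 0, "ay": 0, "az": 1, "grip": -1}
  ]
}}

```text
time: 23.55
tool_pos: [0.4172, 0.1009, 0.1606]
tcp_rot: [2.724, 1.564, -0.003]
wrist_force: [0.0, 0.4, 0.2]
width: 0.998
grip_force: 0.0
```

```bash
python3 -c "
from h import *
snap('scene','s5');snap('top','t5');a=cv2.imread('pics/s5.png');b=cv2.imread('pics/t5.png')
cv2.imwrite('pics/c5.png',np.vstack([cv2.resize(a[90:240,200:460],(780,300)),cv2.resize(b[140:240,110:370],(780,300))]))"; python3 go.py
```

```text
t 23.6 p [0.4197 0.1034 0.1614] yaw 59.9 w 1.0 F [ 0.3  0.6 -0.4]
```

View pics/c5.png

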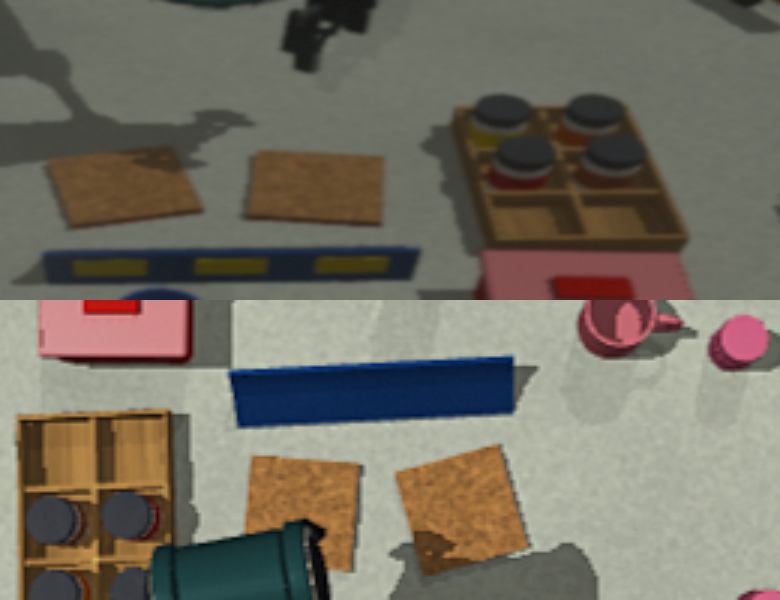

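All four jars stand in separate crate cells: scene crop (502,118), (592,118), (525,160) and (613,158). The trivets are unmoved. Now I turn the tool for pushing.

Emit:
{"op": "step_arm", "data": {
  "series": [
    {"x": 0, "y": 0, "z": 0.1, "ax": 0, "ay": 0, "az": 1, "grip": -1},
    {"x": 0, "y": 0, "z": 0.1, "ax": 0, "ay": 0, "az": 1, "grip": -1},
    {"x": 0, "y": 0, "z": 0.1, "ax": 0, "ay": 0, "az": 1, "grip": -1},
    {"x": 0, "y": 0, "z": 0.1, "ax": 0, "ay": 0, "az": 1, "grip": -1},
    {"x": 0, "y": 0, "z": 0.1, "ax": 0, "ay": 0, "az": 1, "grip": -1}
  ]
}}

```text
time: 24.15
tool_pos: [0.4203, 0.1049, 0.111]
tcp_rot: [-3.034, -0.815, -0.001]
wrist_force: [-0.1, 0.4, -0.1]
width: 1.001
grip_force: 0.0
```

```bash
python3 go.py .40 .0898 .04 3
```

```text
t 24.1 p [0.4203 0.1049 0.111 ] yaw 30.1 w 1.001 F [-0.1  0.4 -0.1]
row [-0.05   0.006  0.142] turn [-0.001 -0.001  0.903]
```

Emit:
{"op": "step_arm", "data": {
  "series": [
    {"x": -0.05, "y": 0.006, "z": 0.05, "ax": 0, "ay": 0, "az": 0.903, "grip": -1},
    {"x": -0.05, "y": 0.006, "z": 0.1, "ax": 0, "ay": 0, "az": 0.903, "grip": -1},
    {"x": -0.05, "y": 0.006, "z": 0.142, "ax": 0, "ay": 0, "az": 0.903, "grip": -1},
    {"x": -0.05, "y": 0.006, "z": 0.142, "ax": 0, "ay": 0, "az": 0.903, "grip": -1},
    {"x": -0.05, "y": 0.006, "z": 0.142, "ax": 0, "ay": 0, "az": 0.903, "grip": -1},
    {"x": -0.05, "y": 0.006, "z": 0.142, "ax": 0, "ay": 0, "az": 0.903, "grip": -1}
  ]
}}

```text
time: 24.75
tool_pos: [0.4008, 0.0891, 0.0412]
tcp_rot: [-3.14, -0.085, -0.003]
wrist_force: [0.4, 0.7, 0.6]
width: 1.0
grip_force: 0.0
```

```bash
python3 go.py .40 .0898 -.006 3
```

```text
t 24.8 p [0.4008 0.0891 0.0412] yaw 3.1 w 1.0 F [0.4 0.7 0.6]
row [-0.002 -0.001  0.094] turn [-0.001 -0.004  0.003]
```

Emit:
{"op": "step_arm", "data": {
  "series": [
    {"x": 0, "y": 0, "z": 0.06, "ax": 0, "ay": 0, "az": 0, "grip": -1},
    {"x": 0, "y": 0, "z": 0.085, "ax": 0, "ay": 0, "az": 0, "grip": -1},
    {"x": 0, "y": 0, "z": 0.095, "ax": 0, "ay": 0, "az": 0, "grip": -1},
    {"x": 0, "y": 0, "z": 0.095, "ax": 0, "ay": 0, "az": 0, "grip": -1}
  ]
}}

```text
time: 25.15
tool_pos: [0.3998, 0.0887, -0.0071]
tcp_rot: [-3.14, -0.081, -0.001]
wrist_force: [-0.1, 0.1, -0.3]
width: 0.996
grip_force: 0.0
```

Emit:
{"op": "step_arm", "data": {
  "series": [
    {"x": 0.03, "y": 0, "z": 0, "ax": 0, "ay": 0, "az": 0, "grip": -1},
    {"x": 0.06, "y": 0, "z": 0, "ax": 0, "ay": 0, "az": 0, "grip": -1},
    {"x": 0.08, "y": 0, "z": 0, "ax": 0, "ay": 0, "az": 0, "grip": -1},
    {"x": 0.1, "y": 0, "z": 0, "ax": 0, "ay": 0, "az": 0, "grip": -1},
    {"x": 0.12, "y": 0, "z": 0, "ax": 0, "ay": 0, "az": 0, "grip": -1},
    {"x": 0.14, "y": 0, "z": 0, "ax": 0, "ay": 0, "az": 0, "grip": -1},
    {"x": 0.15, "y": 0, "z": 0, "ax": 0, "ay": 0, "az": 0, "grip": -1}
  ]
}}

```text
time: 25.85
tool_pos: [0.4749, 0.0923, -0.0076]
tcp_rot: [3.141, 0.079, -0.001]
wrist_force: [-7.8, 0.0, 5.7]
width: 1.003
grip_force: 4.5
```

```bash
python3 go.py; python3 -c "
from h import *
snap('scene','s6');a=cv2.imread('pics/s6.png')
cv2.imwrite('pics/c6.png',cv2.resize(a[120:250,200:380],(720,520),interpolation=cv2.INTER_CUBIC))"
```

```text
t 25.9 p [ 0.4749  0.0923 -0.0076] yaw 2.9 w 1.003 F [-7.8  0.   5.7]
```

View pics/c6.png

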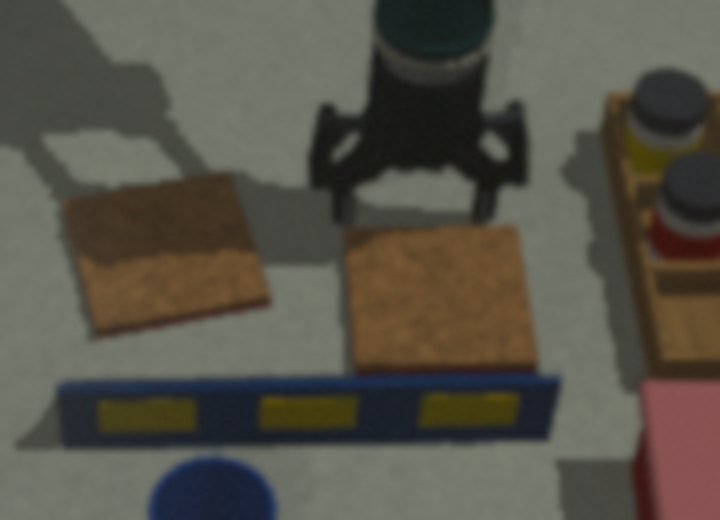

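The trivet is squared up against the stop. Keep pushing.

Emit:
{"op": "step_arm", "data": {
  "series": [
    {"x": 0.02, "y": 0, "z": 0, "ax": 0, "ay": 0, "az": 0, "grip": -1},
    {"x": 0.04, "y": 0, "z": 0, "ax": 0, "ay": 0, "az": 0, "grip": -1},
    {"x": 0.06, "y": 0, "z": 0, "ax": 0, "ay": 0, "az": 0, "grip": -1},
    {"x": 0.08, "y": 0, "z": 0, "ax": 0, "ay": 0, "az": 0, "grip": -1},
    {"x": 0.1, "y": 0, "z": 0, "ax": 0, "ay": 0, "az": 0, "grip": -1},
    {"x": 0.12, "y": 0, "z": 0, "ax": 0, "ay": 0, "az": 0, "grip": -1}
  ]
}}

```text
time: 26.5
tool_pos: [0.5345, 0.0953, -0.0079]
tcp_rot: [3.141, 0.079, -0.001]
wrist_force: [-1.3, 0.1, -1.0]
width: 0.997
grip_force: 0.6
```

Emit:
{"op": "step_arm", "data": {
  "series": [
    {"x": 0.02, "y": 0, "z": 0, "ax": 0, "ay": 0, "az": 0, "grip": -1},
    {"x": 0.04, "y": 0, "z": 0, "ax": 0, "ay": 0, "az": 0, "grip": -1},
    {"x": 0.06, "y": 0, "z": 0, "ax": 0, "ay": 0, "az": 0, "grip": -1},
    {"x": 0.075, "y": 0, "z": 0, "ax": 0, "ay": 0, "az": 0, "grip": -1},
    {"x": 0.09, "y": 0, "z": 0, "ax": 0, "ay": 0, "az": 0, "grip": -1},
    {"x": 0.095, "y": 0, "z": 0, "ax": 0, "ay": 0, "az": 0, "grip": -1}
  ]
}}

```text
time: 27.1
tool_pos: [0.5826, 0.0978, -0.0073]
tcp_rot: [-3.141, -0.079, -0.001]
wrist_force: [-2.3, 0.3, 0.8]
width: 0.998
grip_force: 1.1
```

```bash
python3 go.py; python3 -c "
from h import *
snap('scene','s7');a=cv2.imread('pics/s7.png')
cv2.imwrite('pics/c7.png',cv2.resize(a[120:250,200:380],(720,520),interpolation=cv2.INTER_CUBIC))"
```

```text
t 27.1 p [ 0.5826  0.0978 -0.0073] yaw 2.9 w 0.998 F [-2.3  0.3  0.8]
```

View pics/c7.png

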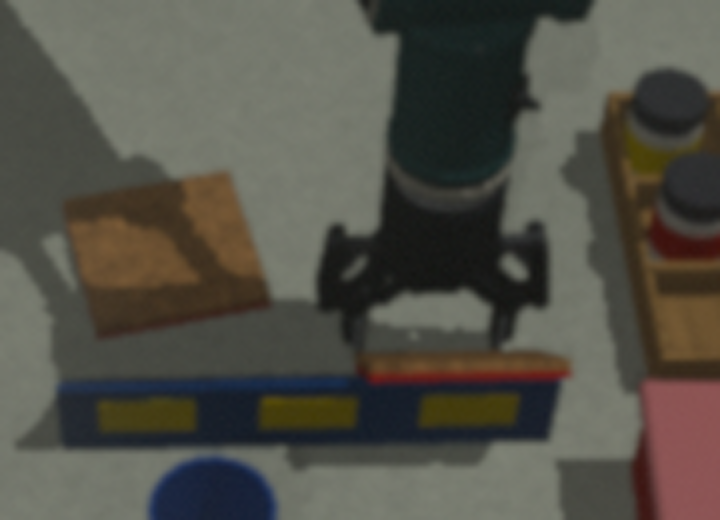

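The trivet leans on the stop, its top edge at (465,367). A few more mm, then back off.

Emit:
{"op": "step_arm", "data": {
  "series": [
    {"x": 0.006, "y": 0, "z": 0, "ax": 0, "ay": 0, "az": 0, "grip": -1},
    {"x": 0.011, "y": 0, "z": 0, "ax": 0, "ay": 0, "az": 0, "grip": -1},
    {"x": 0.014, "y": 0, "z": 0, "ax": 0, "ay": 0, "az": 0, "grip": -1},
    {"x": 0.014, "y": 0, "z": 0, "ax": 0, "ay": 0, "az": 0, "grip": -1}
  ]
}}

```text
time: 27.55
tool_pos: [0.5859, 0.0979, -0.0078]
tcp_rot: [3.14, 0.079, -0.009]
wrist_force: [-8.7, 0.4, 6.3]
width: 1.002
grip_force: 5.3
```

Emit:
{"op": "step_arm", "data": {
  "series": [
    {"x": -0.02, "y": 0, "z": 0, "ax": 0, "ay": 0, "az": 0, "grip": -1},
    {"x": -0.06, "y": 0, "z": 0, "ax": 0, "ay": 0, "az": 0, "grip": -1},
    {"x": -0.16, "y": 0, "z": -0.02, "ax": 0, "ay": 0, "az": 0, "grip": -1},
    {"x": -0.2, "y": 0, "z": -0.1, "ax": 0, "ay": 0, "az": 0, "grip": -1},
    {"x": -0.2, "y": 0, "z": -0.2, "ax": 0, "ay": 0, "az": 0, "grip": 1},
    {"x": -0.2, "y": 0, "z": -0.3, "ax": 0, "ay": 0, "az": 0, "grip": 1},
    {"x": -0.2, "y": 0, "z": -0.44, "ax": 0, "ay": 0, "az": 0, "grip": 1},
    {"x": -0.2, "y": 0, "z": -0.44, "ax": 0, "ay": 0, "az": 0, "grip": 1},
    {"x": -0.2, "y": 0, "z": -0.44, "ax": 0, "ay": 0, "az": 0, "grip": 1}
  ]
}}

```text
time: 28.45
tool_pos: [0.4921, 0.0935, 0.2179]
tcp_rot: [-3.139, -0.079, -0.018]
wrist_force: [0.2, 0.0, 0.2]
width: 0.141
grip_force: 0.0
```

```bash
python3 go.py .73 .105 .21 3; python3 -c "
from h import *
snap('scene','s8');a=cv2.imread('pics/s8.png')
cv2.imwrite('pics/c8.png',cv2.resize(a[120:300,180:400],(733,600),interpolation=cv2.INTER_CUBIC))"
```

```text
t 28.4 p [0.4921 0.0935 0.2179] yaw 2.9 w 0.141 F [0.2 0.  0.2]
row [0.476 0.001 0.021] turn [-0.002 -0.022 -0.004]
```

View pics/c8.png

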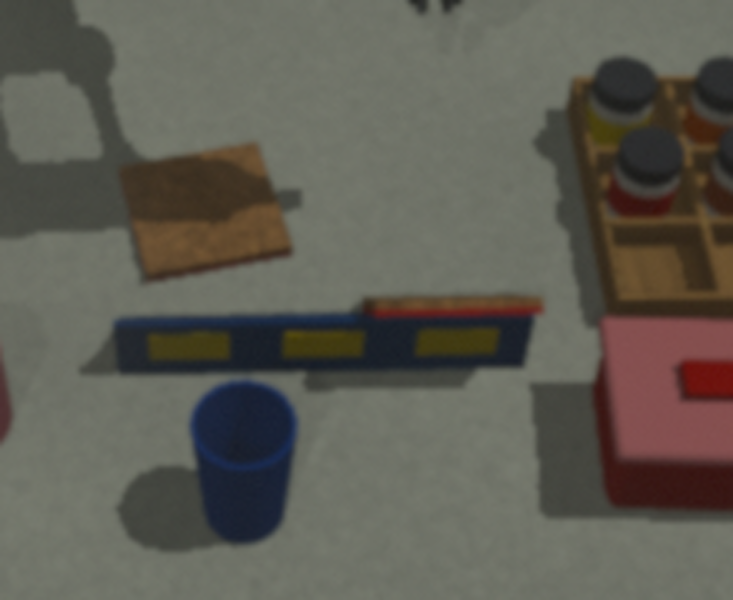

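The trivet stays leaning, top edge at crop (455,305). The tumbler at (245,460) is off to the side.

```bash
python3 - <<'E'
from h import *
k=1/1.5625
print('tumbler',pw('top',391*k,190*k,.11).round(3))
for u,v in[(192,191),(270,191),(192,249),(270,249)]: print('box',pw('top',u*k,v*k,.094).round(3))
print('mug',pw('top',494*k,227*k,.085).round(3))
for u,v in [(370,314),(541,308)]: print('tri top', pw('scene',180+u*.3,120+v*.3,.092).round(3))
E
```

```text
tumbler [ 0.785 -0.037  0.11 ]
box [0.788 0.372 0.094]
box [0.788 0.212 0.094]
box [0.667 0.369 0.094]
box [0.667 0.21  0.094]
mug [ 0.714 -0.248  0.085]
tri top [0.679 0.052 0.092]
tri top [0.67  0.175 0.092]
```

Emit:
{"op": "step_arm", "data": {
  "series": [
    {"x": 0.47, "y": 0, "z": 0.02, "ax": 0, "ay": 0, "az": 0, "grip": 1},
    {"x": 0.47, "y": 0, "z": 0.02, "ax": 0, "ay": 0, "az": 0, "grip": 1},
    {"x": 0.47, "y": 0, "z": 0.02, "ax": 0, "ay": 0, "az": 0, "grip": 1},
    {"x": 0.47, "y": 0, "z": 0.02, "ax": 0, "ay": 0, "az": 0, "grip": 1},
    {"x": 0.47, "y": 0, "z": 0.02, "ax": 0, "ay": 0, "az": 0, "grip": 1},
    {"x": 0.47, "y": 0, "z": 0.02, "ax": 0, "ay": 0, "az": 0, "grip": 1},
    {"x": 0.47, "y": 0, "z": 0.02, "ax": 0, "ay": 0, "az": 0, "grip": 1},
    {"x": 0.47, "y": 0, "z": 0.02, "ax": 0, "ay": 0, "az": 0, "grip": 1}
  ]
}}

```text
time: 29.3
tool_pos: [0.7216, 0.1048, 0.2005]
tcp_rot: [3.14, 0.079, -0.005]
wrist_force: [-0.3, 0.4, -0.7]
width: -0.002
grip_force: 0.0
```

```bash
python3 go.py .73 .105 .075 3
```

```text
t 29.3 p [0.7216 0.1048 0.2005] yaw 2.9 w -0.002 F [-0.3  0.4 -0.7]
row [0.018 0.    0.251] turn [ 0.     0.006 -0.004]
```

Emit:
{"op": "step_arm", "data": {
  "series": [
    {"x": 0.012, "y": -0.014, "z": 0.08, "ax": 0, "ay": 0, "az": 0, "grip": 1},
    {"x": 0.012, "y": -0.014, "z": 0.16, "ax": 0, "ay": 0, "az": 0, "grip": 1},
    {"x": 0.012, "y": -0.014, "z": 0.23, "ax": 0, "ay": 0, "az": 0, "grip": 1},
    {"x": 0.012, "y": -0.014, "z": 0.25, "ax": 0, "ay": 0, "az": 0, "grip": 1},
    {"x": 0.012, "y": -0.014, "z": 0.25, "ax": 0, "ay": 0, "az": 0, "grip": 1},
    {"x": -0.03, "y": -0.014, "z": 0.25, "ax": 0, "ay": 0, "az": 0, "grip": 1},
    {"x": -0.06, "y": -0.014, "z": 0.25, "ax": 0, "ay": 0, "az": 0, "grip": 1}
  ]
}}

```text
time: 30.0
tool_pos: [0.6942, 0.1106, 0.0809]
tcp_rot: [-3.14, -0.079, -0.007]
wrist_force: [-0.6, 0.0, -0.0]
width: -0.003
grip_force: 0.0
```

Emit:
{"op": "step_arm", "data": {
  "series": [
    {"x": -0.03, "y": 0, "z": 0, "ax": 0, "ay": 0, "az": 0, "grip": 1},
    {"x": -0.06, "y": 0, "z": 0, "ax": 0, "ay": 0, "az": 0, "grip": 1},
    {"x": -0.09, "y": 0, "z": 0, "ax": 0, "ay": 0, "az": 0, "grip": 1},
    {"x": -0.11, "y": 0, "z": 0, "ax": 0, "ay": 0, "az": 0, "grip": 1},
    {"x": -0.13, "y": 0, "z": 0, "ax": 0, "ay": 0, "az": 0, "grip": 1},
    {"x": -0.15, "y": 0, "z": 0, "ax": 0, "ay": 0, "az": 0, "grip": 1},
    {"x": -0.17, "y": 0, "z": 0, "ax": 0, "ay": 0, "az": 0, "grip": 1},
    {"x": -0.19, "y": 0, "z": 0, "ax": 0, "ay": 0, "az": 0, "grip": 1},
    {"x": -0.21, "y": 0, "z": 0, "ax": 0, "ay": 0, "az": 0, "grip": 1}
  ]
}}

```text
time: 30.9
tool_pos: [0.5877, 0.105, 0.0779]
tcp_rot: [-3.141, -0.079, -0.001]
wrist_force: [-0.3, 0.2, -0.6]
width: -0.001
grip_force: 0.0
```

Emit:
{"op": "step_arm", "data": {
  "series": [
    {"x": 0, "y": 0, "z": 0, "ax": 0, "ay": 0, "az": 0, "grip": 1},
    {"x": 0, "y": 0, "z": 0, "ax": 0, "ay": 0, "az": 0, "grip": 1},
    {"x": 0, "y": 0, "z": -0.08, "ax": 0, "ay": 0, "az": 0, "grip": 1},
    {"x": 0, "y": 0, "z": -0.16, "ax": 0, "ay": 0, "az": 0, "grip": 1},
    {"x": 0, "y": 0, "z": -0.24, "ax": 0, "ay": 0, "az": 0, "grip": 1},
    {"x": 0, "y": 0, "z": -0.24, "ax": 0, "ay": 0, "az": 0, "grip": 1}
  ]
}}

```text
time: 31.5
tool_pos: [0.5933, 0.1057, 0.2051]
tcp_rot: [-3.139, -0.079, -0.02]
wrist_force: [1.1, 0.9, 0.9]
width: 0.0
grip_force: 0.0
```

```bash
python3 go.py; python3 -c "
from h import *
snap('scene','s9');snap('top','t9');a=cv2.imread('pics/s9.png');b=cv2.imread('pics/t9.png')
cv2.imwrite('pics/c9.png',np.vstack([cv2.resize(a[90:240,200:460],(780,300)),cv2.resize(b[140:240,110:370],(780,300))]))"
```

```text
t 31.5 p [0.5933 0.1057 0.2051] yaw 2.9 w 0.0 F [1.1 0.9 0.9]
```

View pics/c9.png

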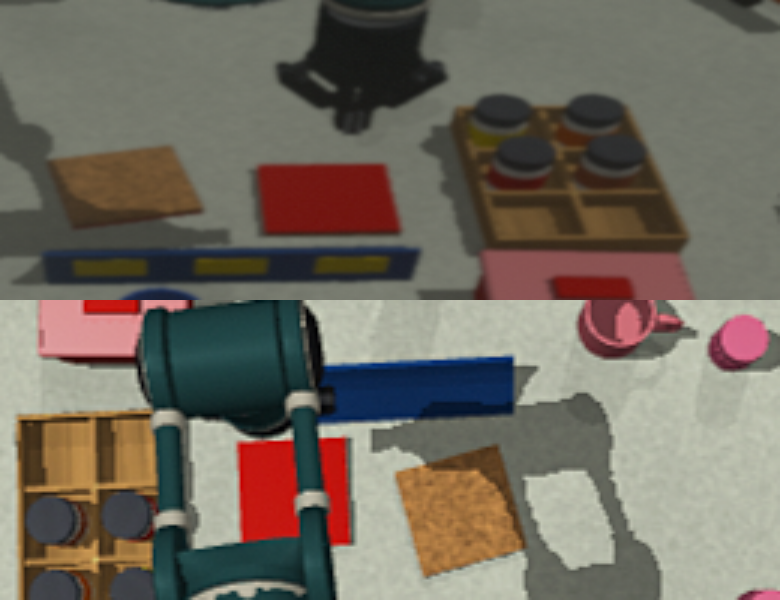

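Trivet 1 lies flat with its red face up, at scene crop (325,198). Trivet 2 is unmoved. Next, the same procedure for trivet 2.

Emit:
{"op": "step_arm", "data": {
  "series": [
    {"x": -0.405, "y": 0.358, "z": 0, "ax": 0, "ay": 0, "az": 0, "grip": -1},
    {"x": -0.405, "y": 0.358, "z": 0, "ax": 0, "ay": 0, "az": 0, "grip": -1},
    {"x": -0.405, "y": 0.358, "z": 0, "ax": 0, "ay": 0, "az": 0, "grip": -1},
    {"x": -0.405, "y": 0.358, "z": 0, "ax": 0, "ay": 0, "az": 0, "grip": -1},
    {"x": -0.405, "y": 0.358, "z": 0, "ax": 0, "ay": 0, "az": 0, "grip": -1},
    {"x": -0.405, "y": 0.358, "z": 0, "ax": 0, "ay": 0, "az": 0, "grip": -1},
    {"x": -0.405, "y": 0.358, "z": 0, "ax": 0, "ay": 0, "az": 0, "grip": -1},
    {"x": -0.405, "y": 0.358, "z": 0.1, "ax": 0, "ay": 0, "az": 0, "grip": -1},
    {"x": -0.405, "y": 0.358, "z": 0.2, "ax": 0, "ay": 0, "az": 0, "grip": -1},
    {"x": -0.405, "y": 0.358, "z": 0.3, "ax": 0, "ay": 0, "az": 0, "grip": -1},
    {"x": -0.405, "y": 0.358, "z": 0.3, "ax": 0, "ay": 0, "az": 0, "grip": -1},
    {"x": -0.405, "y": 0.358, "z": 0.3, "ax": 0, "ay": 0, "az": 0, "grip": -1}
  ]
}}

```text
time: 32.8
tool_pos: [0.3939, -0.083, 0.0463]
tcp_rot: [-3.139, -0.08, 0.007]
wrist_force: [0.7, -0.3, 0.4]
width: 1.0
grip_force: 0.0
```

```bash
cat > tri.py <<'E'
from h import *
# trivet outlines on the counter seen in the scene camera: cork and red, by colour
c=snap('scene','x%d'%int(bot.read_state()['time']*100)); h=cv2.cvtColor(c['img'],cv2.COLOR_RGB2HSV)
for n,lo,hi in[('cork',(7,90,50),(16,190,255)),('red',(0,170,60),(4,255,255)),('red2',(175,200,60),(180,255,255))]:
    m=cv2.inRange(h,lo,hi); m=cv2.morphologyEx(m,cv2.MORPH_OPEN,np.ones((3,3)))
    for k in cv2.findContours(m,cv2.RETR_EXTERNAL,cv2.CHAIN_APPROX_SIMPLE)[0]:
        if cv2.contourArea(k)>150:
            b=cv2.boxPoints(cv2.minAreaRect(k)); q=np.array([pw('scene',u,v,.012)[:2] for u,v in b])
            if .3<q.mean(0)[0]<.75 and abs(q.mean(0)[1])<.25: print(n,cv2.contourArea(k),'px',b.mean(0).round(0),'world',q.mean(0).round(3),q.round(3).tolist())
E
python3 go.py .40 -.083 -.0065 3; python3 tri.py
```

```text
t 32.8 p [ 0.3939 -0.083   0.0463] yaw 2.9 w 1.0 F [ 0.7 -0.3  0.4]
row [0.013 0.001 0.106] turn [-0.003  0.008 -0.003]
cork 1342.5 px [241. 183.] world [ 0.511 -0.077] [[0.468, -0.151], [0.432, -0.026], [0.557, -0.006], [0.589, -0.124]]
red 1347.0 px [309. 189.] world [0.528 0.108] [[0.473, 0.046], [0.465, 0.173], [0.584, 0.166], [0.591, 0.047]]
```

Emit:
{"op": "step_arm", "data": {
  "series": [
    {"x": 0.004, "y": 0, "z": 0.06, "ax": 0, "ay": 0, "az": 0, "grip": -1},
    {"x": 0.004, "y": 0, "z": 0.09, "ax": 0, "ay": 0, "az": 0, "grip": -1},
    {"x": 0.004, "y": 0, "z": 0.104, "ax": 0, "ay": 0, "az": 0, "grip": -1},
    {"x": 0.004, "y": 0, "z": 0.104, "ax": 0, "ay": 0, "az": 0, "grip": -1},
    {"x": 0.004, "y": 0, "z": 0.104, "ax": 0, "ay": 0, "az": 0, "grip": -1}
  ]
}}

```text
time: 33.35
tool_pos: [0.3989, -0.0842, -0.0028]
tcp_rot: [3.14, 0.079, 0.005]
wrist_force: [-0.5, -0.2, 1.3]
width: 1.001
grip_force: 0.0
```

```bash
python3 go.py .475 -.079 -.007 3
```

```text
t 33.4 p [ 0.3989 -0.0842 -0.0028] yaw 2.9 w 1.001 F [-0.5 -0.2  1.3]
row [ 0.153 -0.003  0.009] turn [ 0.002 -0.006 -0.004]
```

Emit:
{"op": "step_arm", "data": {
  "series": [
    {"x": 0, "y": 0, "z": 0.009, "ax": 0, "ay": 0, "az": 0, "grip": -1},
    {"x": 0, "y": 0, "z": 0.009, "ax": 0, "ay": 0, "az": 0, "grip": -1},
    {"x": 0.03, "y": 0, "z": 0.009, "ax": 0, "ay": 0, "az": 0, "grip": -1},
    {"x": 0.05, "y": 0, "z": 0.009, "ax": 0, "ay": 0, "az": 0, "grip": -1},
    {"x": 0.07, "y": 0, "z": 0.009, "ax": 0, "ay": 0, "az": 0, "grip": -1},
    {"x": 0.09, "y": 0, "z": 0.009, "ax": 0, "ay": 0, "az": 0, "grip": -1},
    {"x": 0.11, "y": 0, "z": 0.009, "ax": 0, "ay": 0, "az": 0, "grip": -1},
    {"x": 0.13, "y": 0, "z": 0.009, "ax": 0, "ay": 0, "az": 0, "grip": -1},
    {"x": 0.15, "y": 0, "z": 0.009, "ax": 0, "ay": 0, "az": 0, "grip": -1}
  ]
}}

```text
time: 34.25
tool_pos: [0.4726, -0.0799, -0.0092]
tcp_rot: [3.141, 0.079, -0.0]
wrist_force: [-1.0, -0.6, -0.8]
width: 1.0
grip_force: 0.3
```

```bash
python3 go.py; python3 tri.py
```

```text
t 34.2 p [ 0.4726 -0.0799 -0.0092] yaw 2.9 w 1.0 F [-1.  -0.6 -0.8]
cork 1321.5 px [236. 192.] world [ 0.546 -0.09 ] [[0.486, -0.153], [0.483, -0.034], [0.606, -0.031], [0.609, -0.143]]
red 1350.0 px [309. 189.] world [0.528 0.108] [[0.473, 0.046], [0.465, 0.173], [0.584, 0.166], [0.591, 0.047]]
```

Emit:
{"op": "step_arm", "data": {
  "series": [
    {"x": 0.02, "y": 0, "z": -0.003, "ax": 0, "ay": 0, "az": 0, "grip": -1},
    {"x": 0.04, "y": 0, "z": -0.003, "ax": 0, "ay": 0, "az": 0, "grip": -1},
    {"x": 0.06, "y": 0, "z": -0.003, "ax": 0, "ay": 0, "az": 0, "grip": -1},
    {"x": 0.08, "y": 0, "z": -0.003, "ax": 0, "ay": 0, "az": 0, "grip": -1},
    {"x": 0.1, "y": 0, "z": -0.003, "ax": 0, "ay": 0, "az": 0, "grip": -1},
    {"x": 0.12, "y": 0, "z": -0.003, "ax": 0, "ay": 0, "az": 0, "grip": -1}
  ]
}}

```text
time: 34.9
tool_pos: [0.5323, -0.0769, -0.0077]
tcp_rot: [-3.14, -0.079, 0.001]
wrist_force: [-1.9, -0.0, -1.3]
width: 0.997
grip_force: 1.0
```

Emit:
{"op": "step_arm", "data": {
  "series": [
    {"x": 0.02, "y": 0, "z": 0, "ax": 0, "ay": 0, "az": 0, "grip": -1},
    {"x": 0.04, "y": 0, "z": 0, "ax": 0, "ay": 0, "az": 0, "grip": -1},
    {"x": 0.06, "y": 0, "z": 0, "ax": 0, "ay": 0, "az": 0, "grip": -1},
    {"x": 0.08, "y": 0, "z": 0, "ax": 0, "ay": 0, "az": 0, "grip": -1},
    {"x": 0.095, "y": 0, "z": 0, "ax": 0, "ay": 0, "az": 0, "grip": -1},
    {"x": 0.105, "y": 0, "z": 0, "ax": 0, "ay": 0, "az": 0, "grip": -1},
    {"x": 0.11, "y": 0, "z": 0, "ax": 0, "ay": 0, "az": 0, "grip": -1}
  ]
}}

```text
time: 35.6
tool_pos: [0.5872, -0.0742, -0.0075]
tcp_rot: [3.141, 0.079, 0.0]
wrist_force: [-1.8, -0.0, 0.2]
width: 0.999
grip_force: 0.8
```

```bash
python3 go.py .5908 -.0734 -.0077 3; python3 tri.py
```

```text
t 35.6 p [ 0.5872 -0.0742 -0.0075] yaw 2.9 w 0.999 F [-1.8 -0.   0.2]
row [ 0.007 -0.001  0.   ] turn [ 0.    -0.    -0.004]
red 1351.0 px [309. 189.] world [0.528 0.108] [[0.473, 0.046], [0.464, 0.173], [0.584, 0.166], [0.591, 0.047]]
```

Emit:
{"op": "step_arm", "data": {
  "series": [
    {"x": 0.008, "y": 0, "z": 0, "ax": 0, "ay": 0, "az": 0, "grip": -1},
    {"x": 0.014, "y": 0, "z": 0, "ax": 0, "ay": 0, "az": 0, "grip": -1},
    {"x": 0.019, "y": 0, "z": 0, "ax": 0, "ay": 0, "az": 0, "grip": -1},
    {"x": 0.019, "y": 0, "z": 0, "ax": 0, "ay": 0, "az": 0, "grip": -1}
  ]
}}

```text
time: 36.05
tool_pos: [0.5946, -0.0738, -0.0077]
tcp_rot: [-3.14, -0.079, 0.006]
wrist_force: [-5.4, -1.5, 3.4]
width: 0.995
grip_force: 3.5
```

Force rose as with trivet 1, so it is seated. Back off, rise, close.

Emit:
{"op": "step_arm", "data": {
  "series": [
    {"x": -0.02, "y": 0, "z": 0, "ax": 0, "ay": 0, "az": 0, "grip": -1},
    {"x": -0.06, "y": 0, "z": 0, "ax": 0, "ay": 0, "az": 0, "grip": -1},
    {"x": -0.16, "y": 0, "z": -0.02, "ax": 0, "ay": 0, "az": 0, "grip": -1},
    {"x": -0.2, "y": 0, "z": -0.1, "ax": 0, "ay": 0, "az": 0, "grip": -1},
    {"x": -0.2, "y": 0, "z": -0.2, "ax": 0, "ay": 0, "az": 0, "grip": 1},
    {"x": -0.2, "y": 0, "z": -0.3, "ax": 0, "ay": 0, "az": 0, "grip": 1},
    {"x": -0.2, "y": 0, "z": -0.42, "ax": 0, "ay": 0, "az": 0, "grip": 1},
    {"x": -0.2, "y": 0, "z": -0.42, "ax": 0, "ay": 0, "az": 0, "grip": 1},
    {"x": -0.2, "y": 0, "z": -0.42, "ax": 0, "ay": 0, "az": 0, "grip": 1}
  ]
}}

```text
time: 36.95
tool_pos: [0.4985, -0.0793, 0.206]
tcp_rot: [3.139, 0.079, 0.012]
wrist_force: [-0.5, 0.6, -0.6]
width: 0.143
grip_force: 0.0
```

```bash
python3 go.py .733 -.11 .21 3;python3 - <<'E'
from h import *
c=snap('scene','s10'); h=cv2.cvtColor(c['img'],cv2.COLOR_RGB2HSV)
m=cv2.inRange(h,(0,150,40),(5,255,255))[195:235,170:300]; v,u=np.nonzero(m); print(len(u), u.min()+170,u.max()+170,v.min()+195,v.max()+195)
for uu,vv in[(u.min()+170,np.median(v[u<u.min()+5])+195),(u.max()+170,np.median(v[u>u.max()-5])+195)]: print(pw('scene',uu,vv,.09).round(3))
E
```

```text
t 37.0 p [ 0.4985 -0.0793  0.206 ] yaw 2.9 w 0.143 F [-0.5  0.6 -0.6]
row [ 0.465  0.085 -0.004] turn [ 0.004 -0.015 -0.004]
195 223 299 195 216
[ 0.688 -0.109  0.09 ]
[0.635 0.073 0.09 ]
```

```bash
python3 - <<'E'
from h import *
im=np.load('scene.npz')['img']
for v in range(203,224,2): print(v,''.join('R' if r>2*max(g,b) else 'B' if b>1.3*r else 'C' if r>1.5*b else '.' for r,g,b in im[v,196:350:2].astype(int)))
E
```

```text
203 ..............................................RRRRRRRRRRRRRRRRRRRRRRR........
205 ......................CCCCCCCCCCCCCCC.........CRRRRRRRRRRRRRRRRRRRRRR........
207 ..............CCCCCCCCCCCCCCCCCCCCCCC..........CCCCCC.CC.....................
209 ..............CCCCCCCCCCCCCCCCCCCCCCCC.......................................
211 ..............CCCCCCCCCCCCCCCCCCCCCCCC.......................................
213 .............CCCCCCCCCCCCCCCCCCCCCCCCC...........................B...........
215 .............CCCCCCCCCCCCCCCCCRRRRRRRR.BBBBBBBBBBBBBBBBBBBBBBBBBBBBBBBBB.....
217 ..........BB.CRRRRRRRRRRRRCCCRCCCCCCCC.BBBBBBBBBBBBBBBBB...........BBBBB.....
219 ...........................BBBBBBB.CCCCCCCCCCCCBBBBBBB.CCCCCCCCCCCC.BBB......
221 ...............CCCCCCCCCCCCBBBBBBB.CCCCCCCCCCCC.BBBBBB.CCCCCCCCCCCC.BBB......
223 ...............CCCCCCCCCCCCBBBBBBB.CCCCCCCCCCCCBBBBBBB.CCCCCCCCCCCC.BBB......
```

Row map: trivet 2 leans against the stop (u 222–272), but about 12 rows of cork show against 4 for trivet 1. So it sits shallower, about 38°, and I'll push it up again.

Emit:
{"op": "step_arm", "data": {
  "series": [
    {"x": 0, "y": 0.012, "z": 0, "ax": 0, "ay": 0, "az": 0, "grip": -1},
    {"x": 0, "y": 0.012, "z": 0.1, "ax": 0, "ay": 0, "az": 0, "grip": -1},
    {"x": 0, "y": 0.012, "z": 0.2, "ax": 0, "ay": 0, "az": 0, "grip": -1},
    {"x": 0, "y": 0.012, "z": 0.3, "ax": 0, "ay": 0, "az": 0, "grip": -1},
    {"x": 0, "y": 0.012, "z": 0.38, "ax": 0, "ay": 0, "az": 0, "grip": -1},
    {"x": 0, "y": 0.012, "z": 0.42, "ax": 0, "ay": 0, "az": 0, "grip": -1},
    {"x": 0, "y": 0.012, "z": 0.425, "ax": 0, "ay": 0, "az": 0, "grip": -1},
    {"x": 0, "y": 0.012, "z": 0.425, "ax": 0, "ay": 0, "az": 0, "grip": -1}
  ]
}}

```text
time: 37.8
tool_pos: [0.4927, -0.0843, -0.0129]
tcp_rot: [-3.139, -0.078, 0.012]
wrist_force: [0.3, 0.9, -0.2]
width: 1.0
grip_force: 0.0
```

```bash
python3 go.py .596 -.08 -.0075 3
```

```text
t 37.8 p [ 0.4927 -0.0843 -0.0129] yaw 2.9 w 1.0 F [ 0.3  0.9 -0.2]
row [ 0.207  0.002 -0.012] turn [-0.004  0.015 -0.005]
```

Emit:
{"op": "step_arm", "data": {
  "series": [
    {"x": 0, "y": 0, "z": -0.01, "ax": 0, "ay": 0, "az": 0, "grip": -1},
    {"x": 0.05, "y": 0, "z": -0.01, "ax": 0, "ay": 0, "az": 0, "grip": -1},
    {"x": 0.08, "y": 0, "z": -0.01, "ax": 0, "ay": 0, "az": 0, "grip": -1},
    {"x": 0.11, "y": 0, "z": -0.01, "ax": 0, "ay": 0, "az": 0, "grip": -1},
    {"x": 0.13, "y": 0, "z": -0.01, "ax": 0, "ay": 0, "az": 0, "grip": -1},
    {"x": 0.15, "y": 0, "z": -0.01, "ax": 0, "ay": 0, "az": 0, "grip": -1},
    {"x": 0.165, "y": 0, "z": -0.01, "ax": 0, "ay": 0, "az": 0, "grip": -1},
    {"x": 0.18, "y": 0, "z": -0.01, "ax": 0, "ay": 0, "az": 0, "grip": -1},
    {"x": 0.19, "y": 0, "z": -0.01, "ax": 0, "ay": 0, "az": 0, "grip": -1},
    {"x": 0.2, "y": 0, "z": -0.01, "ax": 0, "ay": 0, "az": 0, "grip": -1},
    {"x": 0.2, "y": 0, "z": -0.01, "ax": 0, "ay": 0, "az": 0, "grip": -1}
  ]
}}

```text
time: 38.9
tool_pos: [0.5967, -0.0797, -0.0051]
tcp_rot: [-3.141, -0.079, 0.0]
wrist_force: [-0.7, 0.0, -0.1]
width: 1.0
grip_force: 0.1
```

```bash
cat > rows.py <<'E'
from h import *
im=snap('scene','r%d'%int(bot.read_state()['time']*100))['img']
for v in range(203,220,2): print(v,''.join('R' if r>2*max(g,b) else 'B' if b>1.3*r else 'C' if r>1.5*b else '.' for r,g,b in im[v,196:300:2].astype(int)))
E
python3 go.py; python3 rows.py
```

```text
t 38.9 p [ 0.5967 -0.0797 -0.0051] yaw 2.9 w 1.0 F [-0.7  0.  -0.1]
203 ..............................................RRRRRR
205 ..............................................RRRRRR
207 ...............................................CCCC.
209 ....................................................
211 .............CCCCCCCCCCCCCCCCCCCCCCCCC..............
213 .............CCCCCCCCCCCCCCCCCCCCCRRRC..............
215 .............RRRRRRRRRRRRRRRRRRRRRRRRCBBBBBBBBBBBBBB
217 .........BBBB.........BBBBBBBBBBBBBBBBBBBBBBBBBBBBBB
219 ..........BBBB.............BBBBBBBBCCCCCCCCCCCC.BBBB
```

Emit:
{"op": "step_arm", "data": {
  "series": [
    {"x": 0.004, "y": 0, "z": 0.006, "ax": 0, "ay": 0, "az": 0, "grip": -1},
    {"x": 0.008, "y": 0, "z": 0.006, "ax": 0, "ay": 0, "az": 0, "grip": -1},
    {"x": 0.012, "y": 0, "z": 0.006, "ax": 0, "ay": 0, "az": 0, "grip": -1},
    {"x": 0.014, "y": 0, "z": 0.006, "ax": 0, "ay": 0, "az": 0, "grip": -1},
    {"x": 0.014, "y": 0, "z": 0.006, "ax": 0, "ay": 0, "az": 0, "grip": -1}
  ]
}}

```text
time: 39.45
tool_pos: [0.5958, -0.0796, -0.0076]
tcp_rot: [-3.14, -0.084, 0.025]
wrist_force: [-23.0, -4.2, 24.7]
width: 0.994
grip_force: 15.8
```

```bash
python3 rows.py
```

```text
203 .............CCCCCCCCCCCCCCCCCCCCCCCCC........RRRRRR
205 .............RRRRRRRRRRRRRRRRRRRRRRRRR........RRRRRR
207 .............CRRRRRRRRRRRRRRRRRRRRRRRC.........CCCC.
209 ..............CCCCCCCRRCCRRRRRRRRRRRRC..............
211 ..............CCCCCCCCRRRRRRRRRRRRRRR...............
213 ...............CCCCCCCCCCCCCCCCCCCCC................
215 ..................BBBBBBBBBBBBBBBBBBBBBBBBBBBBBBBBBB
217 ..........BBBBBBBBBBBBBBBBBBBBBBBBBBBBBBBBBBBBBBBBBB
219 ..........BBBB.............BBBBBBB.CCCCCCCCCCCCBBBBB
```

Emit:
{"op": "step_arm", "data": {
  "series": [
    {"x": 0, "y": 0, "z": 0, "ax": 0, "ay": 0, "az": 0, "grip": -1},
    {"x": -0.008, "y": 0, "z": 0, "ax": 0, "ay": 0, "az": 0, "grip": -1},
    {"x": -0.02, "y": 0, "z": 0, "ax": 0, "ay": 0, "az": 0, "grip": -1},
    {"x": -0.04, "y": 0, "z": 0, "ax": 0, "ay": 0, "az": 0, "grip": -1}
  ]
}}

```text
time: 39.9
tool_pos: [0.5842, -0.0806, -0.0074]
tcp_rot: [3.14, 0.078, 0.004]
wrist_force: [-0.1, -0.2, -0.0]
width: 1.0
grip_force: 0.0
```

```bash
python3 rows.py
```

```text
203 ..............................................RRRRRR
205 ..............................................RRRRRR
207 ...............................................CCCC.
209 ....................................................
211 .............CCCCCCCCCCCCCCCCCCCCCCCCC..............
213 .............CCCCCCCCCCCCCCCCCCCCCRRRC..............
215 ..........B..RRRRRRRRRRRRRRRRRRRRRRRRC.BBBBBBBBBBBBB
217 .........BBBB.........BBBBBBBBBBBBBBBBBBBBBBBBBBBBBB
219 ..........BBBB.............BBBBBBB.CCCCCCCCCCCC.BBBB
```

Seated and stable this time. Retreat and check again.

Emit:
{"op": "step_arm", "data": {
  "series": [
    {"x": -0.04, "y": 0, "z": 0, "ax": 0, "ay": 0, "az": 0, "grip": -1},
    {"x": -0.1, "y": 0, "z": 0, "ax": 0, "ay": 0, "az": 0, "grip": -1},
    {"x": -0.16, "y": 0, "z": 0, "ax": 0, "ay": 0, "az": 0, "grip": -1},
    {"x": -0.2, "y": 0, "z": -0.1, "ax": 0, "ay": 0, "az": 0, "grip": -1},
    {"x": -0.2, "y": 0, "z": -0.2, "ax": 0, "ay": 0, "az": 0, "grip": 1},
    {"x": -0.2, "y": 0, "z": -0.3, "ax": 0, "ay": 0, "az": 0, "grip": 1},
    {"x": -0.2, "y": 0, "z": -0.42, "ax": 0, "ay": 0, "az": 0, "grip": 1},
    {"x": -0.2, "y": 0, "z": -0.42, "ax": 0, "ay": 0, "az": 0, "grip": 1},
    {"x": -0.2, "y": 0, "z": -0.42, "ax": 0, "ay": 0, "az": 0, "grip": 1},
    {"x": -0.2, "y": 0, "z": -0.42, "ax": 0, "ay": 0, "az": 0, "grip": 1}
  ]
}}

```text
time: 40.95
tool_pos: [0.4828, -0.0852, 0.2005]
tcp_rot: [-3.14, -0.079, 0.003]
wrist_force: [-0.4, 0.3, 0.2]
width: -0.0
grip_force: 0.0
```

```bash
python3 rows.py; python3 go.py .733 -.093 .21 3
```

```text
203 ..............................................RRRRRR
205 ..............................................CRRRRR
207 ...............................................CCCC.
209 ....................................................
211 ..............CCCCCCCCCCCCCCCCCCCCCCCC..............
213 .............CCCCCCCCCCCCCCCCCCCCCCCCC..............
215 .............RRRRRRRRRRRRRRRRRRRRRRRRC.BBBBBBBBBBBBB
217 ..........BBB............BBBBBBBBBBBBBBBBBBBBBBBBBBB
219 ...........................BBBBBBB.CCCCCCCCCCCC.BBBB
t 41.0 p [ 0.4821 -0.085   0.1995] yaw 2.9 w 0.004 F [ 0.7  0.6 -0.8]
row [ 0.5    0.041 -0.023] turn [-0.002  0.007 -0.004]
```

Emit:
{"op": "step_arm", "data": {
  "series": [
    {"x": 0.488, "y": 0.055, "z": -0.023, "ax": 0, "ay": 0, "az": 0, "grip": 1},
    {"x": 0.488, "y": 0.055, "z": -0.023, "ax": 0, "ay": 0, "az": 0, "grip": 1},
    {"x": 0.488, "y": 0.055, "z": -0.023, "ax": 0, "ay": 0, "az": 0, "grip": 1},
    {"x": 0.488, "y": 0.055, "z": -0.023, "ax": 0, "ay": 0, "az": 0, "grip": 1},
    {"x": 0.488, "y": 0.055, "z": -0.023, "ax": 0, "ay": 0, "az": 0, "grip": 1},
    {"x": 0.488, "y": 0.055, "z": -0.023, "ax": 0, "ay": 0, "az": 0, "grip": 1},
    {"x": 0.488, "y": 0.055, "z": -0.023, "ax": 0, "ay": 0, "az": 0, "grip": 1},
    {"x": 0.488, "y": 0.055, "z": -0.023, "ax": 0, "ay": 0, "az": 0, "grip": 1},
    {"x": 0.488, "y": 0.055, "z": -0.023, "ax": 0, "ay": 0, "az": 0, "grip": 1}
  ]
}}

```text
time: 41.9
tool_pos: [0.7271, -0.1005, 0.2129]
tcp_rot: [-3.14, -0.079, 0.002]
wrist_force: [0.2, 0.4, -1.1]
width: 0.004
grip_force: 0.0
```

```bash
python3 go.py .728 -.1 .076 3
```

```text
t 41.9 p [ 0.7271 -0.1005  0.2129] yaw 2.9 w 0.004 F [ 0.2  0.4 -1.1]
row [ 0.002 -0.001  0.274] turn [-0.001  0.003 -0.004]
```

Emit:
{"op": "step_arm", "data": {
  "series": [
    {"x": 0, "y": 0, "z": 0.08, "ax": 0, "ay": 0, "az": 0, "grip": 1},
    {"x": 0, "y": 0, "z": 0.16, "ax": 0, "ay": 0, "az": 0, "grip": 1},
    {"x": 0, "y": 0, "z": 0.23, "ax": 0, "ay": 0, "az": 0, "grip": 1},
    {"x": 0, "y": 0, "z": 0.272, "ax": 0, "ay": 0, "az": 0, "grip": 1},
    {"x": 0, "y": 0, "z": 0.272, "ax": 0, "ay": 0, "az": 0, "grip": 1},
    {"x": -0.03, "y": 0, "z": 0.272, "ax": 0, "ay": 0, "az": 0, "grip": 1},
    {"x": -0.06, "y": 0, "z": 0.272, "ax": 0, "ay": 0, "az": 0, "grip": 1}
  ]
}}

```text
time: 42.6
tool_pos: [0.6994, -0.1024, 0.0801]
tcp_rot: [3.14, 0.079, 0.006]
wrist_force: [-0.7, -0.0, -0.3]
width: -0.002
grip_force: 0.2
```

Emit:
{"op": "step_arm", "data": {
  "series": [
    {"x": -0.03, "y": 0, "z": 0, "ax": 0, "ay": 0, "az": 0, "grip": 1},
    {"x": -0.06, "y": 0, "z": 0, "ax": 0, "ay": 0, "az": 0, "grip": 1},
    {"x": -0.09, "y": 0, "z": 0, "ax": 0, "ay": 0, "az": 0, "grip": 1},
    {"x": -0.11, "y": 0, "z": 0, "ax": 0, "ay": 0, "az": 0, "grip": 1},
    {"x": -0.13, "y": 0, "z": 0, "ax": 0, "ay": 0, "az": 0, "grip": 1},
    {"x": -0.15, "y": 0, "z": 0, "ax": 0, "ay": 0, "az": 0, "grip": 1},
    {"x": -0.17, "y": 0, "z": 0, "ax": 0, "ay": 0, "az": 0, "grip": 1},
    {"x": -0.19, "y": 0, "z": 0, "ax": 0, "ay": 0, "az": 0, "grip": 1},
    {"x": -0.21, "y": 0, "z": 0, "ax": 0, "ay": 0, "az": 0, "grip": 1},
    {"x": -0.21, "y": 0, "z": 0, "ax": 0, "ay": 0, "az": 0, "grip": 1}
  ]
}}

```text
time: 43.6
tool_pos: [0.5919, -0.1073, 0.0771]
tcp_rot: [-3.14, -0.078, 0.003]
wrist_force: [-0.2, 0.2, -0.6]
width: 0.001
grip_force: 0.0
```

Emit:
{"op": "step_arm", "data": {
  "series": [
    {"x": 0, "y": 0, "z": 0, "ax": 0, "ay": 0, "az": 0, "grip": 1},
    {"x": 0, "y": 0, "z": -0.08, "ax": 0, "ay": 0, "az": 0, "grip": 1},
    {"x": 0, "y": 0, "z": -0.18, "ax": 0, "ay": 0, "az": 0, "grip": 1},
    {"x": 0, "y": 0, "z": -0.28, "ax": 0, "ay": 0, "az": 0, "grip": 1},
    {"x": 0, "y": 0.1, "z": -0.36, "ax": 0, "ay": 0, "az": 0, "grip": 1},
    {"x": -0.1, "y": 0.2, "z": -0.36, "ax": 0, "ay": 0, "az": 0, "grip": 1},
    {"x": -0.2, "y": 0.5, "z": -0.36, "ax": 0, "ay": 0, "az": 0, "grip": 1},
    {"x": -0.2, "y": 0.5, "z": -0.36, "ax": 0, "ay": 0, "az": 0, "grip": 1},
    {"x": -0.2, "y": 0.5, "z": -0.36, "ax": 0, "ay": 0, "az": 0, "grip": 1},
    {"x": -0.2, "y": 0.5, "z": -0.36, "ax": 0, "ay": 0, "az": 0, "grip": 1}
  ]
}}

```text
time: 44.6
tool_pos: [0.5055, -0.3651, 0.2574]
tcp_rot: [3.14, 0.077, -0.0]
wrist_force: [-0.3, 0.5, -0.4]
width: -0.001
grip_force: 0.0
```

```bash
python3 tri.py; python3 -c "
from h import *
a=snap('scene','s11')['img'][:,:,::-1];b=snap('top','t11')['img'][:,:,::-1]
cv2.imwrite('pics/c11.png',np.vstack([cv2.resize(a[80:290,80:460],(542,300)),cv2.resize(b[100:260,100:389],(542,300))]))"; python3 go.py
```

```text
red 1348.5 px [309. 189.] world [0.528 0.108] [[0.473, 0.046], [0.465, 0.173], [0.584, 0.166], [0.591, 0.047]]
red 1318.0 px [249. 189.] world [ 0.534 -0.055] [[0.591, -0.111], [0.473, -0.115], [0.478, 0.005], [0.595, 0.002]]
t 44.8 p [ 0.5058 -0.3644  0.257 ] yaw 2.7 w -0.003 F [ 0.5  0.5 -0.1]
```

View pics/c11.png

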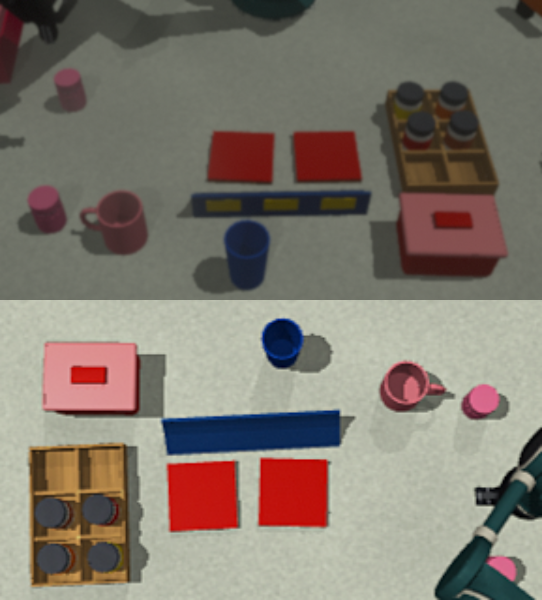

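Both trivets lie flat with the red face up, at top crop (202,496) and (293,492). Four jars stand in separate crate cells, and the bystanders and decoys are untouched.

```bash
python3 -c "
from workcell import bot
print(bot.finish_job())"
```

```text
the job is handed in; nothing more can be done
None
```

I handed the job in at about 45 s: the four jars present (no green-band one) stand upright in separate crate cells, both trivets lie flat with the red face up, and the mug, tumbler and food box weren't touched; no verdict came back, so this rests on the last camera check.

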